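# Put the mosaic tools away in the compartment drawer

### The arm

A 6-joint arm with a two-finger parallel gripper is mounted at the origin on the work surface. World frame = base frame: x ahead of the robot, y to its left, z up, the work surface at z = 0. Lengths are in m, angles in rad, forces in N, time in s.
With the tool pointing down it reaches from about 0.4 to 0.825 m from the base axis. Payload 7 kg.
Tool frame: the origin (TCP) lies at the very end of the fingers, on their centre line; the grasp point (between the pads) lies 19 mm behind it (grip_point_offset is the distance from the TCP to the grasp point, in m); x points along the fingers, z is the direction in which the jaws open and shut, and the axes are right-handed (so a half turn about x gives the same grasp; the last joint's range is limited). The gripper opens to 85 mm and grips with 20 to 120 N. Pads are 22 mm wide; open, the fingers measure 114 mm over their backs; the gripper's body (76 mm by 85 mm) begins 54 mm behind the grasp point. The pads swing forward as they close: fully open they stand 13 mm farther back than shut.
Start: joints at [1.633, 0.359, 0.012, 0, -1.224, -0.288], TCP at [0.151, 0.658, 0.231] pointing down, gripper open.
Joint ranges: [-3.07, 3.07], [-1.43, 2.12], [-1.02, 1.25], [-3.03, 1.67], [-3.05, -0], [-3.03, 3.03]. Speed limits (rad/s): [2.39, 2.39, 3.01, 3.14, 3.14, 3.14].

### API

Orientations are given as a unit quaternion [w, x, y, z].
In Python, from rig import sense, camera, camera_params, hand_in, grip_point_offset gives the robot as it stands.
- The arm moves only by the tool drive_tool, never from a script. Its argument "deltas" is a list that holds one entry, the list of rows, each a list of 5 numbers: the finger opening in cm, from 0 to 8.54, then the shift along the world's x, y, z in cm, then the turn about the world's z in rad. A call has exactly 5 rows; each row shifts and turns the commanded pose from where the row before left it; what a row does not reach is not made up. A row lasts 1/12 s, in which the tool goes at most 41.7 mm and 7.16 degrees, less where a joint would pass 70% of its speed; a pose out of reach is approached as far as the arm can. A call is refused whole if a number of a shift passes 4.17 or a number of a turn 0.125, either way. A call with a gripper value outside its range is refused whole. The fingers move at their own pace and stop on an object; the grip force is fixed at half the most. Time passes only in rows, so rows that do not move let the fingers close, or fill a call up. It gives the time, the measured TCP pose, the force and the opening at its end, in the units of the state.
- sense(): the state, without advancing time (a new reading comes with each control period).
- camera(name): name is "side" or "top" or "wrist"; returns the picture (480x640x3 uint8, blue, green, red); there is no depth.
- camera_params(name): a dict with "mtx" (3x3 intrinsics, pixels), "k1" (the pictures are not rectified: a ray, as slopes to the right and down, at radius r is drawn at 1 + k1 r^2 times it, then the intrinsics apply), "R" (3x3) and "t" (3): a world point X has camera coordinates R X + t; the wrist camera has in their place "tool_from_camera" (4x4, takes a point from camera to tool coordinates, whose origin is the TCP and whose axes are the tool frame's). Camera axes: x right, y down, z forward; pixel columns grow to the right and rows downward; lengths in m; the calibration is good to about 2 mm. A picture is of the moment at which its call begins: read the wrist's pose just before it. camera_params takes no time and is no camera call.
- hand_in(): hands the job in, once; it reports no verdict.
The state is a dict: "t": time; "q": joint angles; "dq": joint speeds; "effort": joint torques, N m; "tcp_pos": TCP position; "orientation": TCP orientation; "force": force on the tool from outside, world axes, zero at the start; "torque": the same for the moment, N m; "gripper_width": finger opening in m.
Only numpy, scipy, OpenCV 4.12 (cv2) and the standard library are available. Lean on these libraries where they do the work, as an engineer would, in place of code of your own. Each camera call takes 0.05 s, during which the arm holds its last target.

### The job

Put the mosaic tools away: pull the drawer open, lay every brush flat in a blue compartment and every spatula flat in a yellow one, one tool to a compartment, all with their handles towards the drawer's pull, then push the drawer fully shut. The aluminium straightedge belongs in the groove on top of the cabinet, lying flat along it and not sticking out past the cabinet's sides. Leave the jars and the tile tub where they are.

Things in the scene. Friction and masses are not known exactly. Their poses are not given: they have to be found in the camera images.
- drawer (a joint): drawer opening in m: 0 shut, 0.175 fully out; it slides straight out of the cabinet front, towards the cabinet's -x side. About 2 N of friction holds it where it is left; it may start slightly ajar
- pull (a point): the drawer's black finger pull, a block in the middle of its front: it stands 34 mm out from the front, is 16 mm wide (y) and reaches from 26 to 58 mm above the table. This point is in its middle, 50 mm above the table and 20 mm out from the drawer front. Axes as the cabinet's: x points into the drawer. Pinch it across y from above
- cabinet: low grey cabinet with a pale wooden top, fixed to the table: 200 mm deep (x), 320 mm wide (y), top 75 mm above the table. Origin: centre of its underside on the table; its face is at x = -100 mm and the 12 mm thick, 62 mm high wooden drawer front covers it (x = -112 mm when shut). x points from the front to the back
- groove (a point): centre of the floor of the shallow groove on the cabinet's top, 40 mm behind the cabinet's face and 75 mm above the table: a black rubber strip between two steel lips 6 mm high and 62 mm apart, 300 mm long in y, open at the ends. Axes as the cabinet's
- blue_slot1 (a point): centre of the floor of a drawer compartment with blue floor; moves with the drawer. Inside 160 (x) x 66 mm (y), floor 14 mm above the table; dividers 10 mm high, 4 mm thick, side and back walls 24 mm high, front 48 mm above the floor. x points to the back of the drawer, -x to its pull. Left (+y) to right: blue1, yellow1, blue2, yellow2
- yellow_slot1 (a point): centre of the floor of a drawer compartment with yellow floor; moves with the drawer. Inside 160 (x) x 66 mm (y), floor 14 mm above the table; dividers 10 mm high, 4 mm thick, side and back walls 24 mm high, front 48 mm above the floor. x points to the back of the drawer, -x to its pull. Left (+y) to right: blue1, yellow1, blue2, yellow2
- blue_slot2 (a point): centre of the floor of a drawer compartment with blue floor; moves with the drawer. Inside 160 (x) x 66 mm (y), floor 14 mm above the table; dividers 10 mm high, 4 mm thick, side and back walls 24 mm high, front 48 mm above the floor. x points to the back of the drawer, -x to its pull. Left (+y) to right: blue1, yellow1, blue2, yellow2
- yellow_slot2 (a point): centre of the floor of a drawer compartment with yellow floor; moves with the drawer. Inside 160 (x) x 66 mm (y), floor 14 mm above the table; dividers 10 mm high, 4 mm thick, side and back walls 24 mm high, front 48 mm above the floor. x points to the back of the drawer, -x to its pull. Left (+y) to right: blue1, yellow1, blue2, yellow2
- brush1: flat brush with pale wooden handle, 140 mm long, rigid, both faces alike (either may be up); may be absent. Origin: its middle, 10 mm above what it lies on; x points to the working end, z through its thickness. Handle 22 mm wide (y), 20 mm high, from x = -70 to +12 mm, then a steel ferrule 46 mm wide, 18 mm high, to x = 35, then dark bristles 44 mm wide and 12 mm high to x = +70; about 70 g
- brush1_grip (a point): good place to grip this tool's handle: x = -10 mm, at mid-height; axes as the tool's
- brush1_tip (a point): middle of this tool's working end, x = +70 mm
- brush2: flat brush with blue handle, 140 mm long, rigid, both faces alike (either may be up); may be absent. Origin: its middle, 10 mm above what it lies on; x points to the working end, z through its thickness. Handle 22 mm wide (y), 20 mm high, from x = -70 to +12 mm, then a steel ferrule 46 mm wide, 18 mm high, to x = 35, then dark bristles 44 mm wide and 12 mm high to x = +70; about 70 g
- brush2_grip (a point): good place to grip this tool's handle: x = -10 mm, at mid-height; axes as the tool's
- brush2_tip (a point): middle of this tool's working end, x = +70 mm
- spatula1: spatula with red handle, 140 mm long, rigid, both faces alike (either may be up); may be absent. Origin: its middle, 10 mm above what it lies on; x points to the working end, z through its thickness. Handle 22 mm wide (y), 20 mm high, from x = -70 to +12 mm, then a flat steel blade 48 mm wide and 5 mm thick, at mid-height, from x = 12 to +70; about 80 g
- spatula1_grip (a point): good place to grip this tool's handle: x = -10 mm, at mid-height; axes as the tool's
- spatula1_tip (a point): middle of this tool's working end, x = +70 mm
- spatula2: spatula with green handle, 140 mm long, rigid, both faces alike (either may be up); may be absent. Origin: its middle, 10 mm above what it lies on; x points to the working end, z through its thickness. Handle 22 mm wide (y), 20 mm high, from x = -70 to +12 mm, then a flat steel blade 48 mm wide and 5 mm thick, at mid-height, from x = 12 to +70; about 80 g
- spatula2_grip (a point): good place to grip this tool's handle: x = -10 mm, at mid-height; axes as the tool's
- spatula2_tip (a point): middle of this tool's working end, x = +70 mm
- straightedge: aluminium straightedge bar with black marks, 200 x 22 x 22 mm, about 150 g. Origin: centre of its underside; x along its length
- bead_jar: bystander: green glass jar with yellow cap, 84 mm across, 90 mm high; origin at its foot
- glue_jar: bystander: white jar with red cap, 76 mm across, 75 mm high; origin at its foot
- tile_tub: bystander: clear tub of tiles, 120 x 100 x 45 mm; origin at its foot
There are look-alikes about, which are no part of the job. What is shaped like the spatula1 but orange or purple is not meant.

How it is judged:
By the outcome, as a careful person would: the job done as asked, in the order asked, and still so for the second after the job is handed in, with the robot touching nothing.
Of brush1, brush2, spatula1, spatula2 only 3 to 4 are there at a start; the rules pass over those that are not, and their reading is None.
At some moment in a run one of brush1, brush2, spatula1, spatula2, straightedge may be knocked a few centimetres aside while the robot is not near it.
Once in a run the grip may slacken for a moment while it holds something.
It also fails if it takes over 200 s, if anything falls off the work surface, if the arm or the gripper's body presses on something with over 40 N, if the wrist force passes 120 N, or if a joint passes its speed limit or range.

## Working session

There is one attempt and no reset: what is moved stays moved. The work goes in short steps, Python scripts to look and compute and a tool call to move; the robot and the scene stay as the last step left them, time stands still between calls to the robot, and variables do not carry over. Pictures are saved under pics/ and viewed, and the job is handed in when it is done.

Besides the shell and the picture viewer there is one more tool, called in YAML: its name, and indented under it one key for each argument. drive_tool: Moves the arm, as the interface text tells. Its arguments: {"type":"object","properties":{"deltas":{"type":"array"}},"required":["deltas"]}

```bash
ls; mkdir -p pics; python3 - <<'E'
from rig import *
import cv2,json
s=sense();print({k:(v if not hasattr(v,'tolist') else v.tolist()) for k,v in s.items()})
print(grip_point_offset)
for n in ["side","top","wrist"]:
    cv2.imwrite(f"pics/{n}0.png",camera(n)); print(n,camera_params(n))
E
```

```text
pics
{'t': 0.0, 'q': [1.6331267050625329, 0.3593767469797952, 0.011042196612613022, -0.00037350625362070615, -1.2240982757502252, -0.2880769972720162], 'dq': [0.0012403728547724364, 0.0016198614183389078, 0.00036467973091241444, -2.976896672540258e-05, 0.00014811139333020725, -0.00025231047362681436], 'effort': [-4.4410475084077916e-05, -58.33170175552368, 29.34268891811371, 6.936570256948471, -0.005835825431859121, -7.396868397790968e-06], 'tcp_pos': [0.15101373830495307, 0.6573824394422783, 0.23035878003030885], 'orientation': [-0.4408690835647, -0.5527296979816005, -0.4400630269887055, 0.5535963009301346], 'force': [-0.4228354039842463, -0.01184494590436802, 0.2648992938026133], 'torque': [0.05343776128992388, -0.0002565125949029838, 0.07214317302176847], 'gripper_width': 0.08541147562644026}
0.0187
side {'mtx': array([[517.96178456,   0.        , 329.43974616],
       [  0.        , 517.96178456, 251.19883848],
       [  0.        ,   0.        ,   1.        ]]), 'k1': -0.12848741732248606, 'R': array([[ 0.98741048, -0.15812523, -0.00411853],
       [-0.11847275, -0.72204764, -0.
[... 408 characters left out ...]
24e-02, -2.02669409e-01],
       [ 2.02689394e-01,  7.43875016e-04, -9.79242797e-01]]), 't': array([-0.00915003,  0.4938763 ,  1.28953033])}
wrist {'mtx': array([[391.16632677,   0.        , 319.7568467 ],
       [  0.        , 391.16632677, 235.78335204],
       [  0.        ,   0.        ,   1.        ]]), 'k1': -0.015037968227458516, 'tool_from_camera': array([[-4.29784121e-04, -2.97081424e-01,  9.54852053e-01,
        -1.42353364e-01],
       [ 9.01846514e-05, -9.54852149e-01, -2.97081414e-01,
         7.49763322e-02],
       [ 9.99999904e-01, -4.15678748e-05,  4.37172476e-04,
        -3.34757487e-04],
       [ 0.00000000e+00,  0.00000000e+00,  0.00000000e+00,
         1.00000000e+00]])}
```

View pics/top0.png

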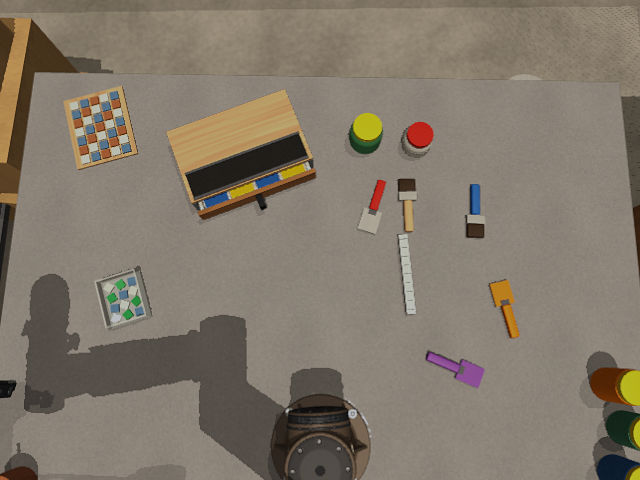

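View pics/side0.png

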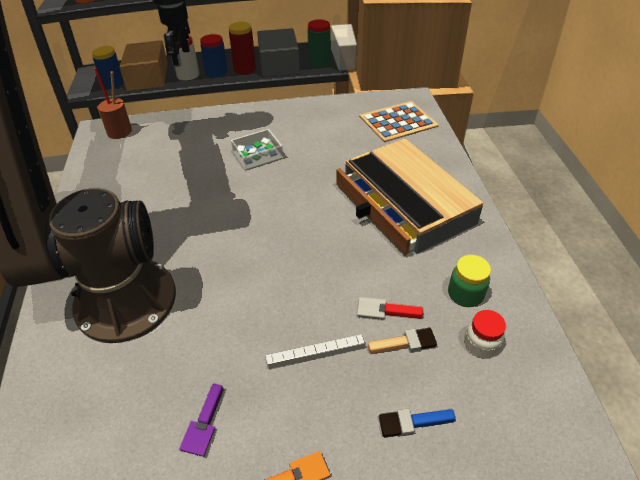

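View pics/wrist0.png

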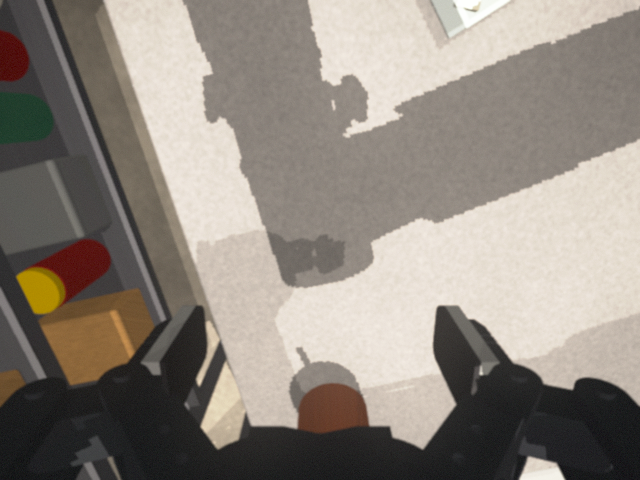

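```bash
cat > h.py <<'E'
from rig import *
import numpy as np,cv2
def world(n,px,z,tcp=None):
    p=camera_params(n);px=np.array(px,float).reshape(-1,2)
    K=p['mtx'];k1=p['k1'];d=(px-[K[0,2],K[1,2]])/[K[0,0],K[1,1]]
    u=d.copy()
    for _ in range(20): u=d/(1+k1*(u**2).sum(1,keepdims=True))
    r=np.c_[u,np.ones(len(u))]
    if n=='wrist':
        from scipy.spatial.transform import Rotation as Ro
        s=tcp or sense();w,x,y,zz=s['orientation'];R=Ro.from_quat([x,y,zz,w]).as_matrix()
        T=p['tool_from_camera'];d=(R@T[:3,:3]@r.T).T;c=R@T[:3,3]+np.array(s['tcp_pos'])
    else:
        R=p['R'];d=r@R;c=-R.T@p['t']
    return c+d*((np.asarray(z)-c[2])/d[:,2])[:,None]
def pix(n,X):
    p=camera_params(n);X=np.atleast_2d(X);c=X@p['R'].T+p['t'];u=c[:,:2]/c[:,2:]
    u=u*(1+p['k1']*(u**2).sum(1,keepdims=True));K=p['mtx'];return u*[K[0,0],K[1,1]]+[K[0,2],K[1,2]]
def hsv(im,lo,hi): return cv2.inRange(cv2.cvtColor(im,cv2.COLOR_BGR2HSV),np.array(lo),np.array(hi))
def big(m,roi=None,k=0):
    if roi: 
        q=np.zeros_like(m);x0,y0,x1,y1=roi;q[y0:y1,x0:x1]=m[y0:y1,x0:x1];m=q
    cs,_=cv2.findContours(m,cv2.RETR_EXTERNAL,cv2.CHAIN_APPROX_NONE)
    cs=sorted(cs,key=cv2.contourArea,reverse=True);return cs[k]
def rect(n,c,z):
    w=world(n,c.reshape(-1,2),z)[:,:2]
    (cx,cy),(a,b),t=cv2.minAreaRect((w*1000).astype(np.float32))
    if a<b: a,b,t=b,a,t+90
    return np.round([cx,cy,a,b,t],1)
def snap(n,name,box=None,s=1):
    im=camera(n)
    o=im if box is None else cv2.resize(im[box[1]:box[3],box[0]:box[2]],None,fx=s,fy=s,interpolation=cv2.INTER_CUBIC)
    cv2.imwrite('pics/'+name+'.png',o);return im
E
python3 - <<'E'
from h import *
im=cv2.imread('pics/top0.png');h=cv2.cvtColor(im,cv2.COLOR_BGR2HSV)
for p in [(378,193),(370,222),(408,215),(475,195),(475,225),(407,185),(408,270),(245,165),(240,120),(262,203),(230,212)]: print(p,h[p[1],p[0]])
cv2.imwrite('pics/c0.png',cv2.resize(im[80:330,160:520],None,fx=2.2,fy=2.2,interpolation=cv2.INTER_CUBIC))
E
```

```text
(378, 193) [  2 215 185]
(370, 222) [ 19  33 171]
(408, 215) [ 21 110 186]
(475, 195) [106 175 157]
(475, 225) [ 15 136  58]
(407, 185) [ 15 125  61]
(408, 270) [ 35  16 187]
(245, 165) [13 58 31]
(240, 120) [ 19 113 185]
(262, 203) [ 0 23 33]
(230, 212) [ 16  34 128]
```

View pics/c0.png

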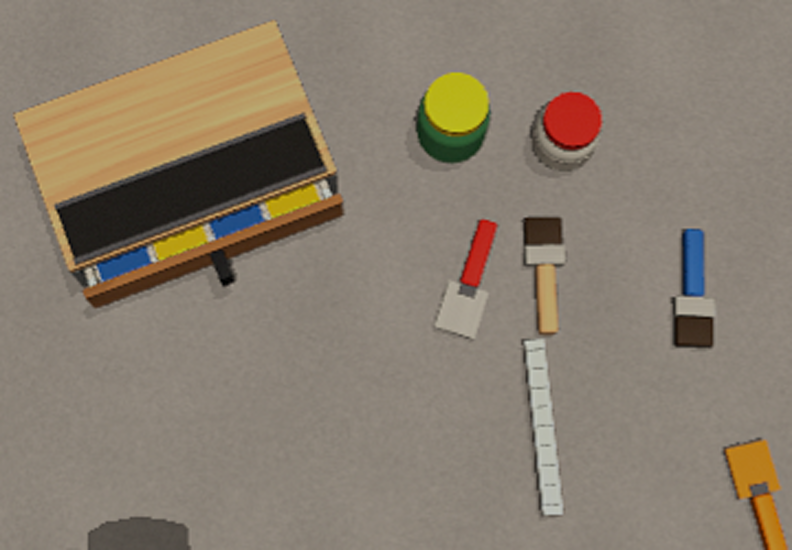

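```bash
cat > meas.py <<'E'
from h import *
import sys
im=camera('top')
R=(330,150,560,350)
def f(nm,lo,hi,roi,z):
    c=big(hsv(im,lo,hi),roi);m=c.reshape(-1,2).mean(0);print(nm,'px',m.round(),'rect mm',rect('top',c,z))
try:f('red',(0,150,60),(8,255,255),(330,150,560,330),.018)
except Exception as e:print(e)
try:f('blue',(98,120,60),(115,255,255),(330,150,560,350),.018)
except Exception as e:print(e)
try:f('pale',(14,75,110),(24,190,255),(330,150,480,350),.018)
except Exception as e:print(e)
try:f('bar',(22,5,150),(60,30,255),(330,225,480,350),.02)
except Exception as e:print(e)
try:f('bar2',(0,0,165),(180,45,255),(330,225,480,350),.02)
except Exception as e:print(e)
E
python3 meas.py
python3 - <<'E'
from h import *
im=cv2.imread('pics/top0.png')
# wooden top + strip outline at z=.075
c=big(hsv(im,(10,70,90),(26,200,255)),(150,80,330,225))
print('wood',rect('top',c,.075),cv2.minAreaRect(c))
m=cv2.inRange(im,(0,0,0),(45,45,45))
c=big(m,(180,130,315,200));print('strip',rect('top',c,.078))
E
```

```text
red px [377. 195.] rect mm [ 609.5 -134.    80.7   21.7  162.3]
blue px [475. 199.] rect mm [ 603.3 -384.    79.4   20.6  177.9]
pale px [408. 215.] rect mm [ 557.6 -212.9   78.7   22.3    2.2]
bar px [407. 274.] rect mm [ 408.6 -207.1  198.4   21.1    5.5]
bar2 px [407. 275.] rect mm [ 402.2 -207.8  185.4   20.9    5.5]
wood [697.8 209.1 320.4 241.8 112.5] ((241.58966064453125, 151.8459014892578), (90.93418884277344, 130.1512451171875), 70.42687225341797)
strip [663.3 195.6 295.5  60.6 112.7]
```

```bash
python3 - <<'E'
from h import *
im=cv2.imread('pics/top0.png')
m=cv2.inRange(im,(0,0,0),(45,45,45))
c=big(m,(180,130,315,200));print(cv2.boxPoints(cv2.minAreaRect(c)))
q=cv2.approxPolyDP(c,5,True).reshape(-1,2);print(q);print(world('top',q,.076).round(4))
# cabinet top back corners from crop
q=np.array([(15,114),(277,22),(75,268),(336,172)])/2.2+[160,80]
print(q,world('top',q,.075).round(3))
# side
s=cv2.imread('pics/side0.png');m=cv2.inRange(s,(0,0,0),(45,45,45))
c=big(m,(340,140,450,230));q=cv2.approxPolyDP(c,4,True).reshape(-1,2);print(q,world('side',q,.076).round(4),rect('side',c,.076))
E
```

```text
[[185.32877 174.87672]
 [297.9863  132.63014]
 [306.20547 154.54796]
 [193.54794 196.79454]]
[[298 135]
 [186 175]
 [193 195]
 [305 155]]
[[0.744  0.0699 0.076 ]
 [0.6343 0.3429 0.076 ]
 [0.5835 0.3222 0.076 ]
 [0.6916 0.051  0.076 ]]
[[166.81818182 131.81818182]
 [285.90909091  90.        ]
 [194.09090909 201.81818182]
 [312.72727273 158.18181818]] [[0.747 0.399 0.075]
 [0.866 0.104 0.075]
 [0.567 0.319 0.075]
 [0.684 0.032 0.075]]
[[353 161]
 [421 226]
 [441 217]
 [370 153]] [[0.5847 0.3159 0.076 ]
 [0.6941 0.0475 0.076 ]
 [0.7499 0.0695 0.076 ]
 [0.6369 0.3435 0.076 ]] [666.7 195.2 297.2  61.1 112.3]
```

```bash
python3 - <<'E'
from h import *
ya=np.deg2rad(22.2);ex=np.array([np.cos(ya),np.sin(ya)]);ey=np.array([-ex[1],ex[0]])
G=np.array([.665,.195]);C=G+.06*ex
def loc(w): d=w[:,:2]-C;return np.c_[d@ex,d@ey].round(4)
im=cv2.imread('pics/top0.png')
m=cv2.inRange(im,(0,0,0),(50,50,50));c=big(m,(250,190,280,215));print(c.reshape(-1,2).min(0),c.reshape(-1,2).max(0));w=world('top',c.reshape(-1,2),.058);l=loc(w);print('pull',l.min(0),l.max(0),rect('top',c,.058))
q=np.array([(87,294),(343,200),(92,305),(343,212)])/2.2+[160,80];print(loc(world('top',q,.062)))
print('groove corners',loc(world('top',[[298,135],[186,175],[193,195],[305,155]],.076)))
cv2.imwrite('pics/c1.png',cv2.resize(im[140:230,180:330],None,fx=5,fy=5,interpolation=cv2.INTER_CUBIC))
E
```

```text
[255 193] [265 209]
pull [-0.1773 -0.009 ] [-0.1358  0.0083] [576.2 157.5  41.4  16.8  25.9]
[[-0.1333  0.1503]
 [-0.1338 -0.1553]
 [-0.1472  0.1491]
 [-0.147  -0.1502]]
groove corners [[-0.0341 -0.1457]
 [-0.0326  0.1485]
 [-0.0874  0.1486]
 [-0.0898 -0.1434]]
```

View pics/c1.png

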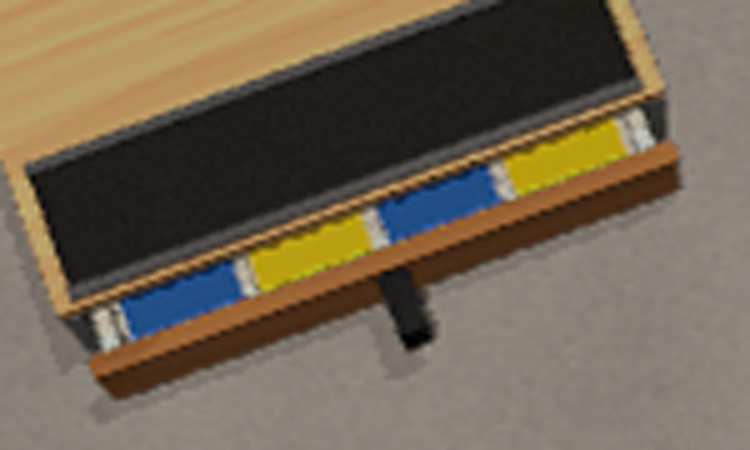

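```bash
cat >> h.py <<'E'
from scipy.spatial.transform import Rotation as Ro
def st():
    s=sense();w,x,y,z=s['orientation'];R=Ro.from_quat([x,y,z,w]).as_matrix()
    return s,R,np.degrees(np.arctan2(R[1,2],R[0,2]))
def go(x,y,z,jaw=None):
    s,R,a=st();p=s['tcp_pos'];d=(np.array([x,y,z])-p)*100
    print('t%.1f'%s['t'],'tcp',np.round(p,4),'jaw %.1f'%a,'q1 %.2f q6 %.2f'%(s['q'][0],s['q'][5]),'w %.1f'%(s['gripper_width']*1000),'F',np.round(s['force'],1),'| need cm',d.round(2),end=' ')
    if jaw is not None:
        for k in(0,180):
            t=(jaw+k-a+180)%360-180;print('turn %.3f (deg %.1f)'%(np.radians(t),t),end=' ')
    print()
ya=np.deg2rad(22.2);ex=np.array([np.cos(ya),np.sin(ya)]);ey=np.array([-ex[1],ex[0]])
C=np.array([.665,.195])+.06*ex
def cab(x,y): return C+x*ex+y*ey
E
python3 -c "
from h import *
print(st()[1].round(3)); p=cab(-.158,0);go(p[0],p[1],.10,112.2)"
```

```text
[[-0.     0.975 -0.224]
 [-0.001 -0.224 -0.975]
 [-1.     0.     0.001]]
t0.2 tcp [0.1511 0.6576 0.2307] jaw -102.9 q1 1.63 q6 -0.29 w 85.1 F [ 0.5 -0.3 -0.6] | need cm [ 42.32 -49.96 -13.07] turn -2.528 (deg -144.9) turn 0.613 (deg 35.1)
```

drive_tool:
  deltas:
    - [[8.5,2.6,-3.1,-0.3,0.04],[8.5,2.6,-3.1,-0.3,0.04],[8.5,2.6,-3.1,-0.3,0.04],[8.5,2.6,-3.1,-0.3,0.04],[8.5,2.6,-3.1,-0.3,0.04]]

```text
t: 0.62
tcp_pos: [0.2819, 0.5012, 0.2161]
orientation: [-0.494, -0.506, -0.494, 0.506]
force: [0.8, 0.7, 0.2]
gripper_width: 0.0846
```

drive_tool:
  deltas:
    - [[8.5,2.6,-3.1,-0.3,0.04],[8.5,2.6,-3.1,-0.3,0.04],[8.5,2.6,-3.1,-0.3,0.04],[8.5,2.6,-3.1,-0.3,0.04],[8.5,2.6,-3.1,-0.3,0.04]]

```text
t: 1.03
tcp_pos: [0.4119, 0.3461, 0.2014]
orientation: [0.542, 0.454, 0.542, -0.454]
force: [0.6, 1.0, 1.1]
gripper_width: 0.0848
```

drive_tool:
  deltas:
    - [[6,2.6,-3.1,-0.6,0.04],[6,2.6,-3.1,-0.6,0.04],[6,2.6,-3.1,-0.6,0.04],[5,2.6,-3.1,-0.6,0.04],[5,2.6,-3.1,-0.6,0.04]]

```text
t: 1.45
tcp_pos: [0.5421, 0.1911, 0.1712]
orientation: [0.585, 0.398, 0.585, -0.398]
force: [0.3, 1.1, 0.4]
gripper_width: 0.0499
```

```bash
python3 -c "
from h import *
p=cab(-.158,0);go(p[0],p[1],.10,112.2)"
```

```text
t1.4 tcp [0.5421 0.1911 0.1712] jaw -68.4 q1 0.68 q6 1.27 w 49.9 F [0.3 1.1 0.4] | need cm [ 3.22 -3.31 -7.12] turn -3.131 (deg -179.4) turn 0.011 (deg 0.6)
```

drive_tool:
  deltas:
    - [[5,1.6,-1.65,-2.5,0.01],[5,1.6,-1.65,-2.5,0],[5,0,0,-1.5,0],[5,0,0,0,0],[5,0,0,0,0]]

```text
t: 1.87
tcp_pos: [0.5728, 0.1593, 0.1056]
orientation: [0.586, 0.395, 0.586, -0.396]
force: [-0.0, 0.7, 0.8]
gripper_width: 0.0501
```

```bash
python3 -c "
from h import *
p=cab(-.158,0);go(p[0],p[1],.036,112.2);snap('wrist','w1')
T=camera_params('wrist');print(T['tool_from_camera'][:3,3])"
```

```text
t1.9 tcp [0.5728 0.1593 0.1056] jaw -68.0 q1 0.60 q6 1.35 w 50.1 F [-0.   0.7  0.8] | need cm [ 0.15 -0.13 -6.96] turn -3.138 (deg -179.8) turn 0.004 (deg 0.2) 
[-0.14235314  0.07532753 -0.00078025]
```

View pics/w1.png

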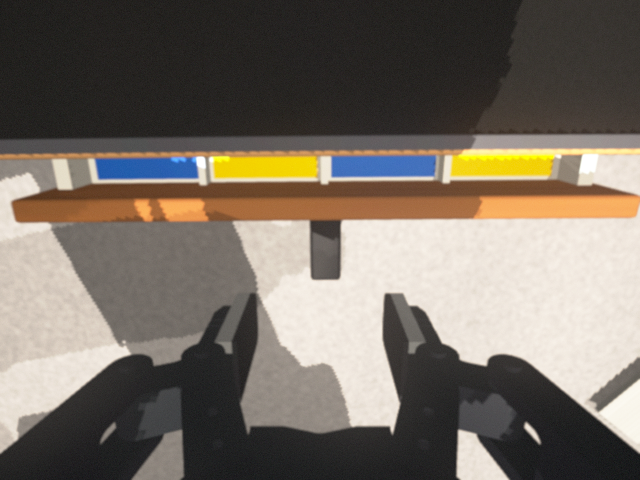

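```bash
python3 -c "
from h import *
w=world('wrist',[[311,222],[340,222],[311,262],[340,262],[16,203],[636,200],[200,158],[448,158]],[.058]*4+[.062]*2+[.024]*2)
d=w[:,:2]-C;print(w.round(4),np.c_[d@ex,d@ey].round(4))
print(st()[0]['tcp_pos'])"
```

```text
[[0.5928 0.1735 0.058 ]
 [0.5983 0.1599 0.058 ]
 [0.5727 0.1655 0.058 ]
 [0.5784 0.1515 0.058 ]
 [0.5484 0.3123 0.062 ]
 [0.6644 0.0296 0.062 ]
 [0.5953 0.2432 0.024 ]
 [0.6483 0.1124 0.024 ]] [[-0.135   0.0074]
 [-0.135  -0.0073]
 [-0.1566  0.0076]
 [-0.1567 -0.0076]
 [-0.1237  0.1526]
 [-0.123  -0.1529]
 [-0.1063  0.071 ]
 [-0.1067 -0.0702]]
[0.57333386 0.1600876  0.10690885]
```

drive_tool:
  deltas:
    - [[5,0.1,-0.15,-3.5,0],[5,0,0,-3.4,0],[0.5,0,0,0,0],[0.5,0,0,0,0],[0.5,0,0,0,0]]

```text
t: 2.33
tcp_pos: [0.575, 0.1573, 0.0393]
orientation: [0.587, 0.394, 0.586, -0.395]
force: [8.8, -28.7, 16.2]
gripper_width: 0.015
```

drive_tool:
  deltas:
    - [[0.5,0,0,0,0],[0.5,-0.9,-0.4,0,0],[0.5,-1.4,-0.57,0,0],[0.5,-1.4,-0.57,0,0],[0.5,-1.4,-0.57,0,0]]

```text
t: 2.75
tcp_pos: [0.5238, 0.136, 0.0394]
orientation: [0.587, 0.395, 0.586, -0.395]
force: [7.4, -11.8, -7.7]
gripper_width: 0.0145
```

```bash
python3 -c "
from h import *
p=cab(-.307,0);go(p[0],p[1],.036,112.2)"
```

```text
t2.8 tcp [0.5238 0.136  0.0394] jaw -67.9 q1 0.62 q6 1.34 w 14.5 F [  7.4 -11.8  -7.7] | need cm [-8.75 -3.43 -0.34] turn -3.139 (deg -179.9) turn 0.002 (deg 0.1)
```

drive_tool:
  deltas:
    - [[0.5,-1.8,-0.73,0,0],[0.5,-1.8,-0.73,0,0],[0.5,-1.8,-0.73,0,0],[0.5,-1.8,-0.73,0,0],[0.5,-1.8,-0.73,0,0]]

```text
t: 3.17
tcp_pos: [0.4333, 0.0987, 0.0394]
orientation: [0.587, 0.395, 0.586, -0.395]
force: [10.0, -19.3, -3.4]
gripper_width: 0.015
```

```bash
python3 -c "
from h import *
p=cab(-.307,0);go(p[0],p[1],.036,112.2);snap('top','t1',(130,80,360,320),2.5)"
```

```text
t3.2 tcp [0.4333 0.0987 0.0394] jaw -67.9 q1 0.67 q6 1.28 w 15.0 F [ 10.  -19.3  -3.4] | need cm [ 0.3   0.29 -0.34] turn -3.140 (deg -179.9) turn 0.002 (deg 0.1)
```

View pics/t1.png

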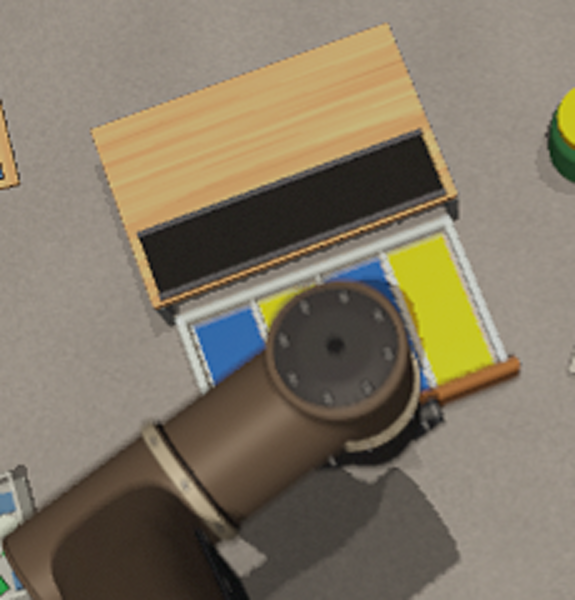

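drive_tool:
  deltas:
    - [[4,0,0,0,0],[4,0,0,0,0],[5,0,0,3,0],[5,0,0,4,0],[5,0,0,4,0]]

```text
t: 3.63
tcp_pos: [0.4334, 0.1012, 0.1503]
orientation: [0.587, 0.395, 0.586, -0.395]
force: [0.6, 0.6, -0.6]
gripper_width: 0.0498
```

drive_tool:
  deltas:
    - [[5,2.3,-3.3,0,-0.1],[5,2.3,-3.3,0,-0.1],[5,2.3,-3.3,0,-0.1],[5,2.3,-3.3,0,-0.1],[5,2.3,-3.3,0,-0.1]]

```text
t: 4.05
tcp_pos: [0.5505, -0.0653, 0.15]
orientation: [0.47, 0.53, 0.469, -0.528]
force: [1.0, 0.6, -0.1]
gripper_width: 0.0501
```

```bash
python3 meas.py; python3 -c "
from h import *
go(.591,-.128,.10,72.3);snap('wrist','w2');snap('top','t2',(130,80,530,330),2)"
```

```text
red px [380. 186.] rect mm [ 630.9 -140.9   35.6   20.2  161.8]
blue px [475. 199.] rect mm [ 604.1 -384.    77.8   20.6  177.9]
pale px [408. 215.] rect mm [ 556.3 -212.9   80.9   22.8    1.1]
bar px [407. 274.] rect mm [ 408.6 -206.3  198.4   23.     5.4]
bar2 px [407. 274.] rect mm [ 408.6 -207.3  198.4   21.4    5.5]
t4.1 tcp [ 0.5538 -0.0698  0.1496] jaw -97.4 q1 0.23 q6 1.21 w 49.9 F [ 8.  -3.9  3. ] | need cm [ 3.72 -5.82 -4.96] turn 2.961 (deg 169.7) turn -0.180 (deg -10.3)
```

View pics/t2.png

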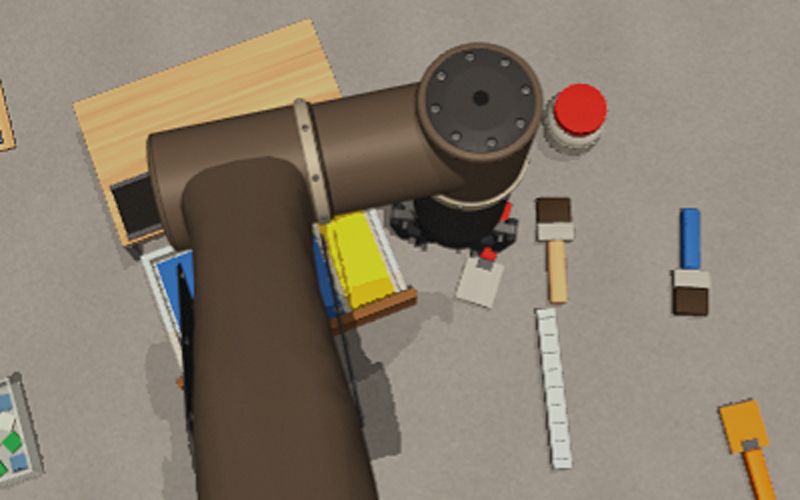

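View pics/w2.png

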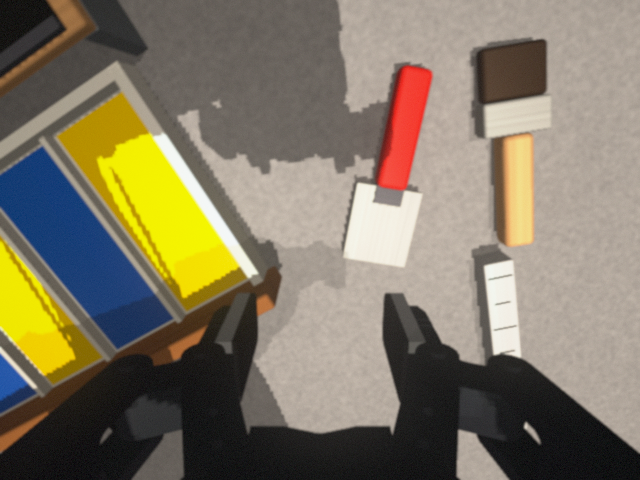

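```bash
cat > wm.py <<'E'
from h import *
def wm(im,s,lo,hi,z=.018,roi=None):
    c=big(hsv(im,lo,hi),roi);w=world('wrist',c.reshape(-1,2),z,s)[:,:2]
    (cx,cy),(a,b),t=cv2.minAreaRect((w*1000).astype(np.float32))
    if a<b: a,b,t=b,a,t+90
    print('rect',np.round([cx,cy,a,b,t],1));return cx/1000,cy/1000,t
RED=((0,150,60),(8,255,255));BLUE=((98,120,60),(120,255,255));PALE=((12,75,110),(24,200,255))
E
python3 - <<'E'
from wm import *
s=sense();im=camera('wrist')
cv2.imwrite('pics/x.png',im)
x,y,t=wm(im,s,*RED); t=np.radians(t)
print('grip',x+.019*np.cos(t),y+.019*np.sin(t))
wm(im,s,*PALE,roi=(440,120,600,260))
# drawer back-right corner inner top of front
w=world('wrist',[[116,63],[278,296],[258,283],[62,138],[200,318]],[.038,.062,.038,.024,.024]);d=w[:,:2]-C;print(np.c_[d@ex,d@ey].round(4))
E
```

```text
rect [ 611.6 -133.5   80.7   23.1  163.1]
grip 0.5934467017824262 -0.1279946507336723
rect [ 558.4 -211.7   81.8   26.6  179.2]
[[-0.1144 -0.1404]
 [-0.2844 -0.1553]
 [-0.2778 -0.14  ]
 [-0.129  -0.0751]
 [-0.2855 -0.0806]]
```

drive_tool:
  deltas:
    - [[5,1.9,-2.9,-1.5,-0.09],[5,1.9,-2.9,-1.5,-0.085],[5,0,0,-3.5,0],[5,0,0,-3,0],[5,0,0,0,0]]

```text
t: 4.67
tcp_pos: [0.5825, -0.1212, 0.0478]
orientation: [-0.421, -0.565, -0.424, 0.569]
force: [-1.5, -0.7, -0.4]
gripper_width: 0.0498
```

```bash
python3 - <<'E'
from wm import *
go(.5925,-.128,.004,72.7);s=sense();im=camera('wrist')
cv2.imwrite('pics/w3.png',im)
x,y,t=wm(im,s,*RED); t=np.radians(t)
print('grip',x+.019*np.cos(t),y+.019*np.sin(t))
E
```

```text
t4.7 tcp [ 0.5825 -0.1212  0.0478] jaw -106.6 q1 0.12 q6 1.16 w 49.8 F [-1.5 -0.7 -0.4] | need cm [ 1.   -0.68 -4.38] turn 3.130 (deg 179.3) turn -0.012 (deg -0.7) 
rect [ 611.9 -135.5   81.2   21.5  162.8]
grip 0.5937159344061967 -0.12990652513361473
```

View pics/w3.png

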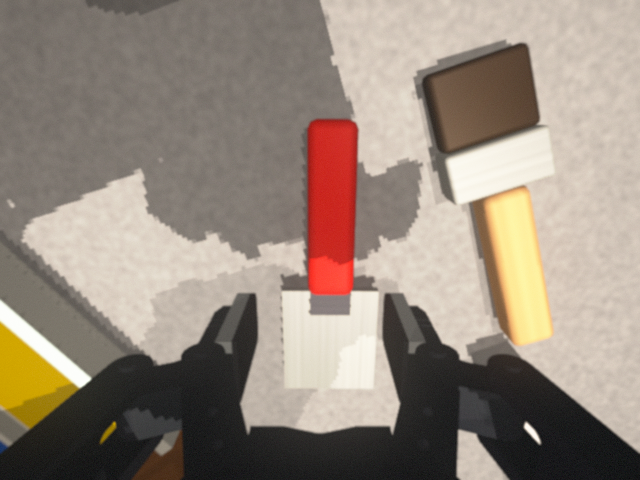

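drive_tool:
  deltas:
    - [[5,1.15,-0.85,0,-0.012],[5,0,0,-2.2,0],[5,0,0,-2.2,0],[5,0,0,0,0],[1,0,0,0,0]]

```text
t: 5.13
tcp_pos: [0.5982, -0.1298, 0.0102]
orientation: [0.42, 0.569, 0.419, -0.569]
force: [-0.5, -0.7, 0.1]
gripper_width: 0.0391
```

drive_tool:
  deltas:
    - [[1,0,0,0,0],[1,0,0,0,0],[1,0,0,0,0],[1,0,0,3,0],[1,0,0,4,0]]

```text
t: 5.55
tcp_pos: [0.5956, -0.1305, 0.0777]
orientation: [-0.418, -0.568, -0.42, 0.571]
force: [1.0, 0.2, -0.8]
gripper_width: 0.0198
```

```bash
python3 - <<'E'
from wm import *
p=cab(-.205,-.105);go(p[0],p[1],.15,112.2);snap('wrist','w4')
E
```

```text
t5.5 tcp [ 0.5956 -0.1305  0.0777] jaw -107.3 q1 0.10 q6 1.16 w 19.8 F [ 1.   0.2 -0.8] | need cm [-2.51 17.35  7.23] turn -2.451 (deg -140.5) turn 0.690 (deg 39.5)
```

View pics/w4.png

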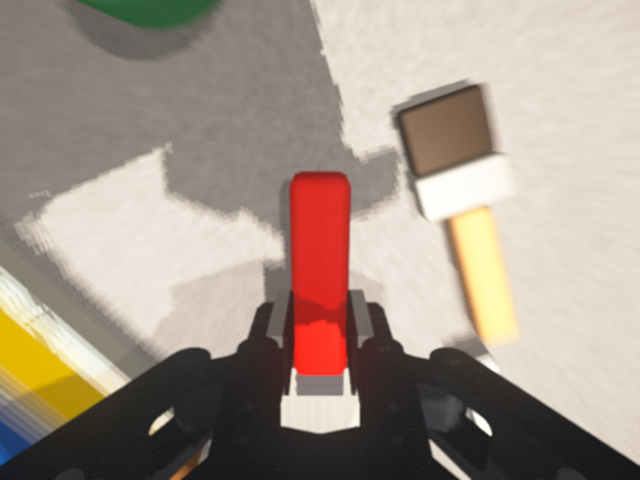

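drive_tool:
  deltas:
    - [[1,-0.1,0.8,1.2,-0.122],[1,-0.1,0.8,1.2,-0.122],[1,-0.1,0.8,1.2,-0.122],[1,-0.1,0.8,1.2,-0.122],[1,-0.1,0.8,1,-0.122]]

```text
t: 6.02
tcp_pos: [0.5933, -0.0902, 0.1393]
orientation: [0.227, 0.671, 0.226, -0.669]
force: [0.2, 1.2, -0.8]
gripper_width: 0.0201
```

drive_tool:
  deltas:
    - [[1,-0.1,0.9,0,-0.122],[1,-0.1,0.9,0,-0.122],[1,-0.1,0.9,0,-0.122],[1,-0.1,0.9,0,-0.122],[1,-0.1,0.9,0,-0.122]]

```text
t: 6.43
tcp_pos: [0.588, -0.0451, 0.1383]
orientation: [0.015, 0.708, 0.015, -0.706]
force: [-0.3, -0.3, -1.3]
gripper_width: 0.0198
```

drive_tool:
  deltas:
    - [[1,-0.15,0.9,0,-0.122],[1,-0.15,0.9,0,-0.122],[1,-0.15,0.9,0,-0.122],[1,-0.15,0.9,0,-0.122],[1,-0.15,0.9,0,-0.122]]

```text
t: 6.85
tcp_pos: [0.5805, -0.0, 0.1383]
orientation: [-0.198, 0.68, -0.197, -0.678]
force: [0.0, -0.5, -1.0]
gripper_width: 0.0199
```

drive_tool:
  deltas:
    - [[1,-0.15,0.9,0,-0.122],[1,-0.15,0.9,0,-0.122],[1,-0.15,0.9,0,-0.122],[1,-0.15,0.9,0,-0.122],[1,-0.15,0.8,0,-0.122]]

```text
t: 7.27
tcp_pos: [0.573, 0.0441, 0.1382]
orientation: [-0.393, 0.589, -0.392, -0.588]
force: [-0.2, -0.1, -2.1]
gripper_width: 0.0202
```

```bash
python3 - <<'E'
from wm import *
p=cab(-.205,-.105);go(p[0],p[1],.022,112.2);snap('wrist','w5')
E
```

```text
t7.3 tcp [0.573  0.0441 0.1382] jaw 112.5 q1 0.42 q6 -1.59 w 20.2 F [-0.2 -0.1 -2.1] | need cm [ -0.25  -0.11 -11.62] turn -0.006 (deg -0.3) turn 3.136 (deg 179.7)
```

View pics/w5.png

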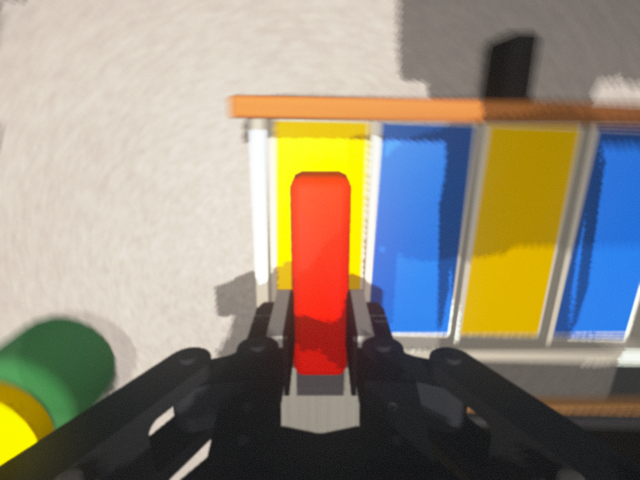

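drive_tool:
  deltas:
    - [[1,-0.25,-0.1,-3.5,-0.006],[1,0,0,-3.5,0],[1,0,0,-2.5,0],[1,0,0,-1.3,0],[1,0,0,0,0]]

```text
t: 7.73
tcp_pos: [0.5694, 0.0419, 0.0271]
orientation: [0.391, -0.588, 0.393, 0.589]
force: [0.2, 0.3, -1.1]
gripper_width: 0.0194
```

```bash
python3 - <<'E'
from wm import *
p=cab(-.205,-.105);go(p[0],p[1],.021,112.2);s=sense();im=snap('wrist','w6')
E
```

```text
t7.7 tcp [0.5694 0.0419 0.0271] jaw 112.7 q1 0.42 q6 -1.59 w 19.4 F [ 0.2  0.3 -1.1] | need cm [ 0.1   0.11 -0.61] turn -0.008 (deg -0.5) turn 3.134 (deg 179.5)
```

View pics/w6.png

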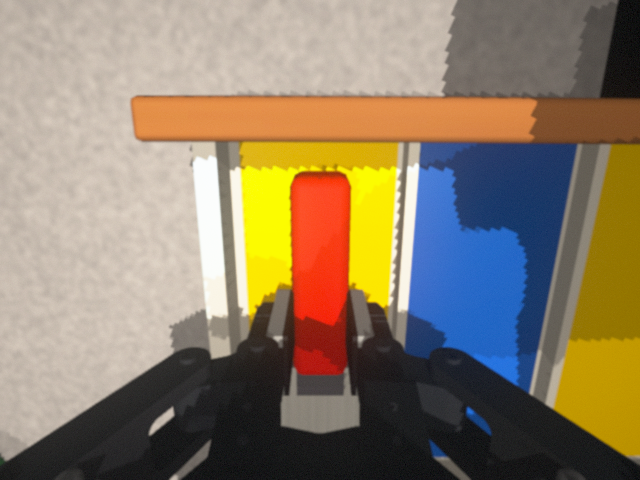

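drive_tool:
  deltas:
    - [[1,0.1,0.1,-0.4,0],[1,0,0,-0.1,0],[3,0,0,0,0],[3,0,0,0,0],[3,0,0,0,0]]

```text
t: 8.2
tcp_pos: [0.5716, 0.0434, 0.0242]
orientation: [-0.393, 0.588, -0.392, -0.588]
force: [-0.3, -0.4, -0.8]
gripper_width: 0.03
```

```bash
python3 - <<'E'
from wm import *
p=cab(-.205,-.105);go(p[0],p[1],.021,112.2);s=sense();im=snap('wrist','w7')
E
```

```text
t8.2 tcp [0.5716 0.0434 0.0242] jaw 112.5 q1 0.42 q6 -1.59 w 30.0 F [-0.3 -0.4 -0.8] | need cm [-0.11 -0.04 -0.32] turn -0.006 (deg -0.3) turn 3.136 (deg 179.7)
```

View pics/w7.png

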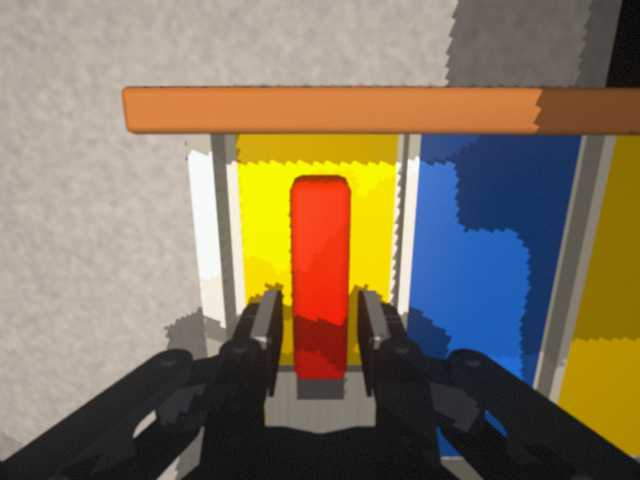

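drive_tool:
  deltas:
    - [[3,0,0,2,0],[3,0,0,4,0],[3,0,0,4,0],[5,0.1,-2,2,-0.03],[5,0.1,-3.9,0,-0.03]]

```text
t: 8.67
tcp_pos: [0.5769, -0.0134, 0.1496]
orientation: [-0.412, 0.579, -0.407, -0.574]
force: [2.0, -0.0, -0.0]
gripper_width: 0.0499
```

drive_tool:
  deltas:
    - [[5,0,-4,0,-0.06],[5,0,-4,0,-0.06],[5,0,-4,0,-0.06],[5,0,-4,-0.3,-0.06],[5,0,-3,-2,-0.06]]

```text
t: 9.08
tcp_pos: [0.575, -0.2089, 0.1237]
orientation: [-0.494, 0.509, -0.491, -0.506]
force: [2.7, 0.6, 0.5]
gripper_width: 0.0498
```

```bash
python3 - <<'E'
from wm import *
s=sense();im=snap('wrist','w8');snap('top','t3',(130,80,530,330),2)
x,y,t=wm(im,s,*PALE); a=np.radians(t if abs((t+90)%360-90)<90 else t-180)
go(x+.019*np.cos(a),y+.019*np.sin(a),.004,t+90)
E
python3 meas.py
```

```text
rect [ 556.7 -216.9   81.    26.4    1.8]
t9.2 tcp [ 0.5709 -0.2094  0.1176] jaw 91.5 q1 -0.03 q6 -1.51 w 50.3 F [-0.  -0.6 -0.6] | need cm [  0.48  -0.69 -11.36] turn 0.005 (deg 0.3) turn -3.136 (deg -179.7) 
list index out of range
blue px [475. 199.] rect mm [ 604.1 -384.    77.8   20.6  177.9]
pale px [408. 216.] rect mm [ 557.7 -212.8   83.6   22.8    1.1]
bar px [407. 274.] rect mm [ 408.9 -206.2  198.4   23.1    5.4]
bar2 px [424. 288.] rect mm [ 378.5 -257.4  306.8  267.7    1. ]
```

View pics/w8.png

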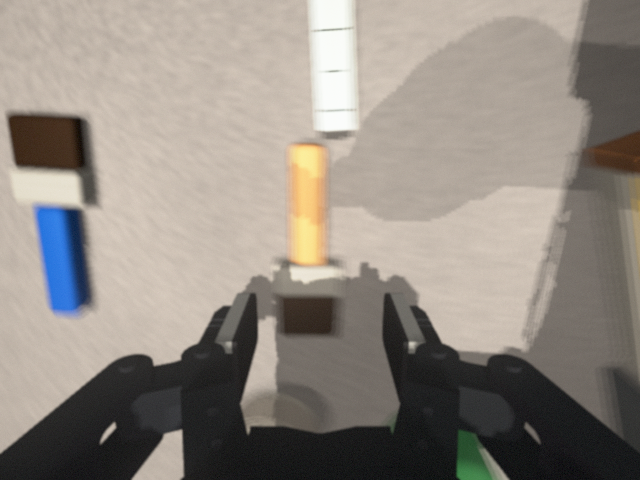

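View pics/t3.png

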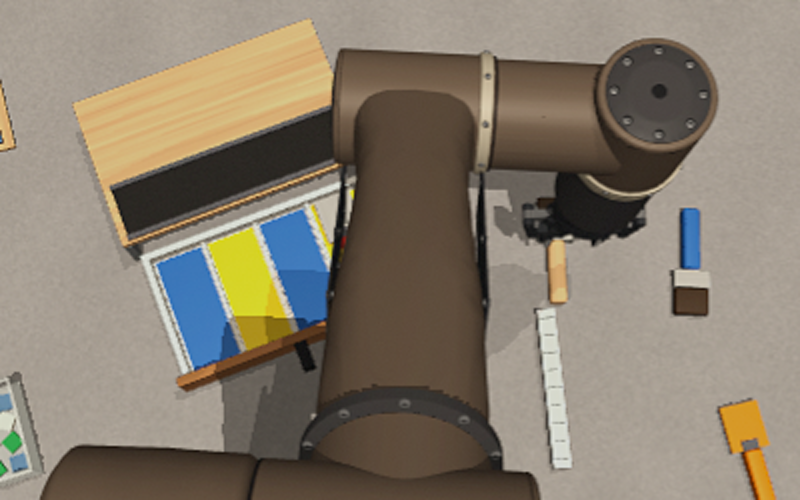

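drive_tool:
  deltas:
    - [[5,0.5,-0.4,-3,0],[5,0,0,-2.5,0],[5,0,0,0,0],[5,0,0,0,0],[5,0,0,0,0]]

```text
t: 9.65
tcp_pos: [0.5791, -0.2093, 0.0669]
orientation: [-0.492, 0.509, -0.491, -0.508]
force: [0.2, -0.1, 0.6]
gripper_width: 0.0501
```

```bash
python3 - <<'E'
from wm import *
s=sense();im=snap('wrist','w9')
x,y,t=wm(im,s,*PALE); a=np.radians(t if abs((t+90)%360-90)<90 else t-180)
go(x+.019*np.cos(a),y+.019*np.sin(a),.004,t+90)
E
```

```text
rect [ 557.9 -213.7   82.4   22.     1.5]
t9.7 tcp [ 0.5794 -0.2093  0.0673] jaw 92.0 q1 -0.03 q6 -1.51 w 49.9 F [-0.5 -0.5  0.4] | need cm [-0.26 -0.38 -6.33] turn -0.007 (deg -0.4) turn 3.134 (deg 179.6)
```

View pics/w9.png

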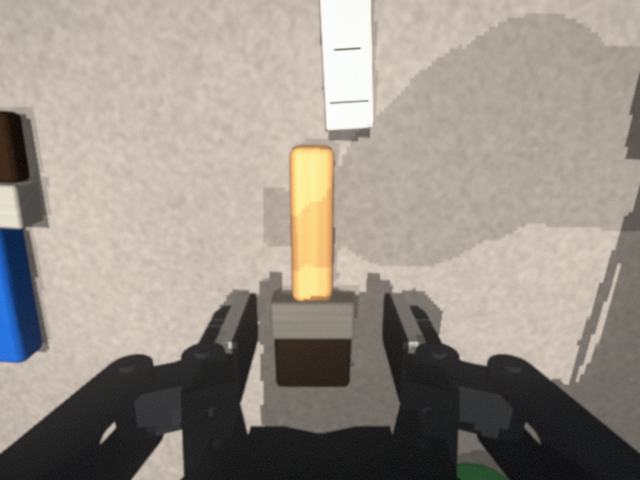

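drive_tool:
  deltas:
    - [[5,-0.3,-0.4,-2,-0.008],[5,0,0,-2.2,0],[5,0,0,-2.1,0],[5,0,0,0,0],[1,0,0,0,0]]

```text
t: 10.12
tcp_pos: [0.5754, -0.2136, 0.0031]
orientation: [0.493, -0.506, 0.494, 0.506]
force: [0.7, 0.3, 1.1]
gripper_width: 0.0395
```

drive_tool:
  deltas:
    - [[1,0,0,0,0],[1,0,0,0,0],[1,0,0,0,0],[1,0,0,3,0],[1,0,0,4,0]]

```text
t: 10.53
tcp_pos: [0.5729, -0.2134, 0.0709]
orientation: [0.493, -0.504, 0.495, 0.508]
force: [1.0, -0.3, -0.4]
gripper_width: 0.0204
```

```bash
python3 - <<'E'
from wm import *
p=cab(-.205,-.035);go(p[0],p[1],.14,112.2)
E
```

```text
t10.5 tcp [ 0.5729 -0.2134  0.0709] jaw 91.4 q1 -0.04 q6 -1.51 w 20.4 F [ 1.  -0.3 -0.4] | need cm [-2.89 32.12  6.91] turn 0.363 (deg 20.8) turn -2.778 (deg -159.2)
```

drive_tool:
  deltas:
    - [[1,0,1,3.5,0],[1,-0.3,2.6,3,0.04],[1,-0.3,3.2,0,0.04],[1,-0.3,3.6,0,0.04],[1,-0.3,3.6,0,0.04]]

```text
t: 10.95
tcp_pos: [0.5633, -0.0726, 0.1394]
orientation: [-0.453, 0.545, -0.451, -0.543]
force: [0.6, 1.5, -0.4]
gripper_width: 0.0207
```

drive_tool:
  deltas:
    - [[1,-0.35,3.7,0,0.04],[1,-0.35,3.7,0,0.04],[1,-0.35,3.7,0,0.04],[1,-0.35,3.7,0,0.04],[1,-0.35,3.3,0,0.04]]

```text
t: 11.37
tcp_pos: [0.5455, 0.1095, 0.1387]
orientation: [-0.395, 0.587, -0.394, -0.587]
force: [0.2, 0.0, 0.3]
gripper_width: 0.0207
```

drive_tool:
  deltas:
    - [[1,0,0,-2.5,0],[1,0,0,-2.5,0],[1,0,0,-2,0],[1,0,0,0,0],[1,0,0,0,0]]

```text
t: 11.78
tcp_pos: [0.5455, 0.1071, 0.0676]
orientation: [0.395, -0.586, 0.395, 0.587]
force: [0.7, 0.1, 0.1]
gripper_width: 0.02
```

```bash
python3 - <<'E'
from wm import *
p=cab(-.205,-.035);go(p[0],p[1],.020,112.2);snap('wrist','w10')
E
```

```text
t11.8 tcp [0.5455 0.1071 0.0676] jaw 112.1 q1 0.55 q6 -1.73 w 20.0 F [0.7 0.1 0.1] | need cm [-0.15  0.07 -4.76] turn 0.002 (deg 0.1) turn -3.139 (deg -179.9)
```

View pics/w10.png

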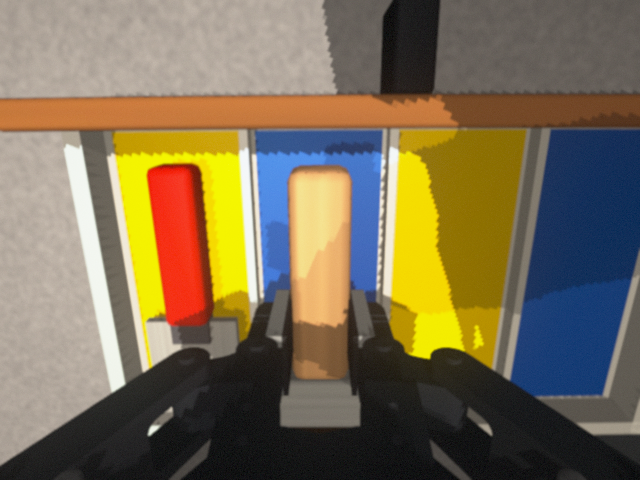

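drive_tool:
  deltas:
    - [[1,-0.15,0.07,-2,0],[1,0,0,-2,0],[1,0,0,-0.6,0],[1,0,0,0,0],[1,0,0,0,0]]

```text
t: 12.25
tcp_pos: [0.545, 0.1081, 0.0226]
orientation: [-0.395, 0.587, -0.395, -0.586]
force: [-0.4, -0.4, -0.8]
gripper_width: 0.0201
```

drive_tool:
  deltas:
    - [[1,0,0,-0.1,0],[3,0,0,0,0],[3,0,0,0,0],[3,0,0,0,0],[3,0,0,0.5,0]]

```text
t: 12.67
tcp_pos: [0.5438, 0.1078, 0.0251]
orientation: [0.395, -0.586, 0.395, 0.587]
force: [0.4, -0.3, -0.7]
gripper_width: 0.03
```

```bash
python3 - <<'E'
from wm import *
p=cab(-.205,-.035);go(p[0],p[1],.020,112.2);snap('wrist','w11')
E
```

```text
t12.7 tcp [0.5438 0.1078 0.0251] jaw 112.0 q1 0.55 q6 -1.73 w 30.0 F [ 0.4 -0.3 -0.7] | need cm [ 0.02  0.   -0.51] turn 0.003 (deg 0.2) turn -3.139 (deg -179.8)
```

View pics/w11.png

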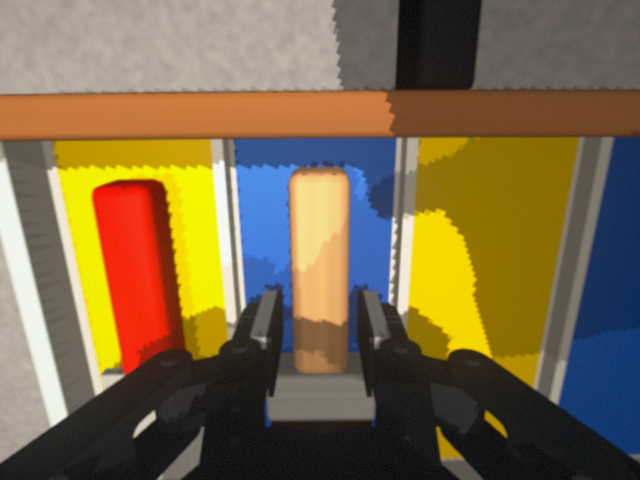

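drive_tool:
  deltas:
    - [[3,0,0,2,0],[3,0,0,4,0],[3,0,0,4,0],[5,0.3,-3,2,-0.03],[5,0.3,-4,0,-0.03]]

```text
t: 13.13
tcp_pos: [0.5538, 0.04, 0.1516]
orientation: [-0.414, 0.577, -0.409, -0.573]
force: [1.2, -1.0, -0.2]
gripper_width: 0.0494
```

drive_tool:
  deltas:
    - [[5,0.35,-4.1,0,-0.036],[5,0.35,-4.1,0,-0.036],[5,0.35,-4.1,0,-0.036],[5,0.35,-4.1,0,-0.036],[5,0.35,-4.1,0,-0.036]]

```text
t: 13.55
tcp_pos: [0.5675, -0.169, 0.146]
orientation: [-0.463, 0.535, -0.463, -0.534]
force: [1.9, 1.1, -0.3]
gripper_width: 0.0499
```

drive_tool:
  deltas:
    - [[5,0.35,-4.1,0,-0.036],[5,0.35,-4.1,0,-0.036],[5,0.35,-4.1,0,-0.036],[5,0.35,-4.1,-0.5,-0.036],[5,0.35,-4,-0.5,-0.036]]

```text
t: 13.97
tcp_pos: [0.5852, -0.3734, 0.136]
orientation: [0.509, -0.491, 0.509, 0.49]
force: [1.9, 0.2, 0.2]
gripper_width: 0.0499
```

drive_tool:
  deltas:
    - [[5,0.2,-1.5,-3,0],[5,0,0,-3,0],[5,0,0,-1,0],[5,0,0,0,0],[5,0,0,0,0]]

```text
t: 14.38
tcp_pos: [0.5873, -0.3857, 0.0658]
orientation: [0.508, -0.491, 0.509, 0.492]
force: [0.7, -0.8, 0.2]
gripper_width: 0.0503
```

```bash
python3 - <<'E'
from wm import *
s=sense();im=snap('wrist','w12');snap('top','t4',(130,80,530,330),2)
x,y,t=wm(im,s,*BLUE); a=np.radians(t if np.cos(np.radians(t))<0 else t-180)
go(x+.019*np.cos(a),y+.019*np.sin(a),.004,t+90)
E
```

```text
rect [ 604.  -386.1   79.9   21.   178.1]
t14.5 tcp [ 0.5886 -0.3859  0.0677] jaw 88.1 q1 -0.30 q6 -1.30 w 50.0 F [-0.1 -0.2  0.9] | need cm [-0.36  0.04 -6.37] turn -3.141 (deg -180.0) turn 0.000 (deg 0.0)
```

View pics/w12.png

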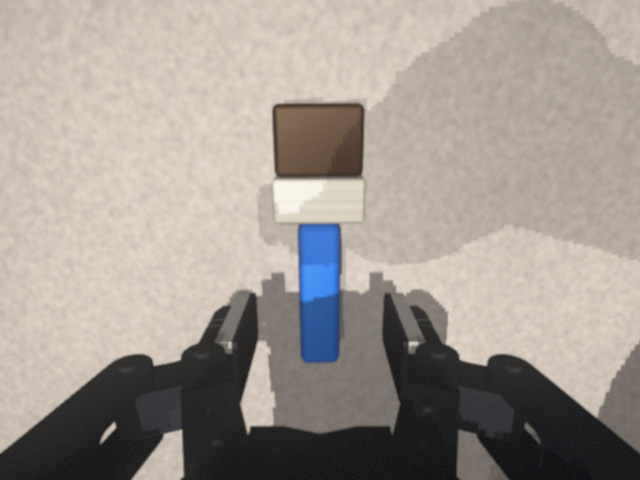

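View pics/t4.png

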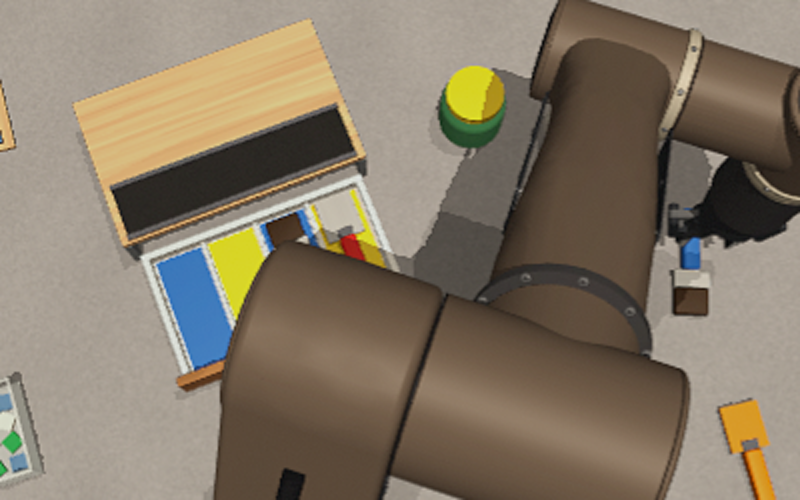

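drive_tool:
  deltas:
    - [[5,-0.35,0,-2,0],[5,0,0,-2.2,0],[5,0,0,-2.1,0],[5,0,0,0,0],[1,0,0,0,0]]

```text
t: 14.9
tcp_pos: [0.5841, -0.3857, 0.0034]
orientation: [0.508, -0.492, 0.508, 0.491]
force: [-0.3, -0.8, 1.2]
gripper_width: 0.0392
```

drive_tool:
  deltas:
    - [[1,0,0,0,0],[1,0,0,0,0],[1,0,0,0,0],[1,0,0,3,0],[1,0,0,4,0]]

```text
t: 15.32
tcp_pos: [0.5815, -0.385, 0.0703]
orientation: [0.508, -0.489, 0.51, 0.493]
force: [0.6, 0.3, -1.2]
gripper_width: 0.0202
```

```bash
python3 - <<'E'
from wm import *
p=cab(-.205,.105);go(p[0],p[1],.14,112.2)
E
```

```text
t15.3 tcp [ 0.5815 -0.385   0.0703] jaw 88.0 q1 -0.31 q6 -1.30 w 20.2 F [ 0.6  0.3 -1.2] | need cm [-9.04 62.24  6.97] turn 0.423 (deg 24.2) turn -2.718 (deg -155.8)
```

drive_tool:
  deltas:
    - [[1,-0.3,2,2,0.12],[1,-0.3,2,2,0.12],[1,-0.3,2,2,0.12],[1,-0.3,2,1,0.12],[1,-0.3,2,0,0.12]]

```text
t: 15.73
tcp_pos: [0.5703, -0.2858, 0.1469]
orientation: [-0.339, 0.623, -0.338, -0.618]
force: [0.5, 1.0, -0.6]
gripper_width: 0.0205
```

drive_tool:
  deltas:
    - [[1,-0.3,2.1,0,0.12],[1,-0.3,2.1,0,0.12],[1,-0.3,2.1,0,0.12],[1,-0.3,2.1,0,0.12],[1,-0.3,2.1,0,0.12]]

```text
t: 16.15
tcp_pos: [0.5537, -0.1801, 0.1436]
orientation: [-0.141, 0.694, -0.14, -0.692]
force: [0.0, -0.4, 0.0]
gripper_width: 0.0205
```

drive_tool:
  deltas:
    - [[1,-0.3,2.1,0,0.12],[1,-0.3,2.1,0,0.12],[1,-0.3,2.1,0,0.12],[1,-0.3,2.1,0,0.12],[1,-0.3,2.1,0,0.12]]

```text
t: 16.57
tcp_pos: [0.5387, -0.075, 0.1435]
orientation: [0.071, 0.704, 0.071, -0.703]
force: [0.1, 0.0, -0.6]
gripper_width: 0.0206
```

drive_tool:
  deltas:
    - [[1,-0.3,2.1,0,0.12],[1,-0.3,2.1,0,0.12],[1,-0.3,2.1,0,0.12],[1,-0.3,2.1,0,0.12],[1,-0.3,2.1,0,0.12]]

```text
t: 16.98
tcp_pos: [0.5237, 0.0301, 0.1435]
orientation: [0.275, 0.652, 0.275, -0.651]
force: [0.2, 1.0, -0.9]
gripper_width: 0.0202
```

drive_tool:
  deltas:
    - [[1,-0.3,2.1,0,0.12],[1,-0.3,2.1,0,0.12],[1,-0.3,2.1,0,0.12],[1,-0.3,2.1,0,0.12],[1,-0.3,2.1,0,0.12]]

```text
t: 17.4
tcp_pos: [0.5086, 0.1352, 0.1435]
orientation: [0.456, 0.542, 0.455, -0.54]
force: [0.9, -0.8, -0.4]
gripper_width: 0.0206
```

```bash
python3 - <<'E'
from wm import *
p=cab(-.205,.105);go(p[0],p[1],.065,112.2)
E
```

```text
t17.4 tcp [0.5086 0.1352 0.1435] jaw -99.8 q1 0.63 q6 0.77 w 20.6 F [ 0.9 -0.8 -0.4] | need cm [-1.75 10.23 -7.85] turn -2.583 (deg -148.0) turn 0.558 (deg 32.0)
```

drive_tool:
  deltas:
    - [[1,-0.35,2.05,0,0.112],[1,-0.35,2.05,0,0.112],[1,-0.35,2.05,0,0.112],[1,-0.35,2.05,0,0.112],[1,-0.35,2.0,0,0.112]]

```text
t: 17.82
tcp_pos: [0.491, 0.2372, 0.1435]
orientation: [0.587, 0.395, 0.587, -0.393]
force: [-0.4, -1.3, 0.1]
gripper_width: 0.0206
```

drive_tool:
  deltas:
    - [[1,0,0,-2.5,0],[1,0,0,-2.5,0],[1,0,0,-2.5,0],[1,0,0,0,0],[1,0,0,0,0]]

```text
t: 18.23
tcp_pos: [0.4909, 0.2356, 0.0674]
orientation: [0.586, 0.395, 0.586, -0.396]
force: [-0.2, 0.8, 0.1]
gripper_width: 0.0207
```

```bash
python3 - <<'E'
from wm import *
p=cab(-.205,.105);go(p[0],p[1],.020,112.2);snap('wrist','w13')
E
```

```text
t18.2 tcp [0.4909 0.2356 0.0674] jaw -68.0 q1 0.81 q6 1.15 w 20.7 F [-0.2  0.8  0.1] | need cm [ 0.02  0.19 -4.74] turn -3.138 (deg -179.8) turn 0.004 (deg 0.2)
```

View pics/w13.png

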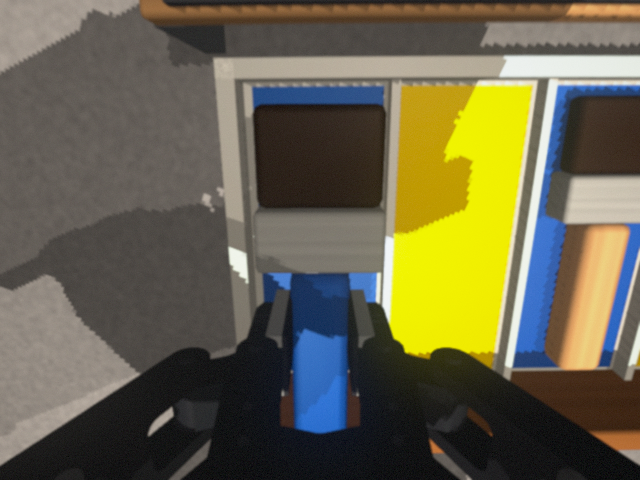

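drive_tool:
  deltas:
    - [[1,0,0.2,-2,0],[1,0,0,-2,0],[1,0,0,-0.6,0],[1,0,0,0,0],[1,0,0,0,0]]

```text
t: 18.7
tcp_pos: [0.4919, 0.2384, 0.0227]
orientation: [0.586, 0.396, 0.586, -0.395]
force: [0.9, 0.3, -0.3]
gripper_width: 0.0206
```

drive_tool:
  deltas:
    - [[1,0,0,-0.1,0],[3,0,0,0,0],[3,0,0,0,0],[3,0,0,0,0],[3,0,0,0.5,0]]

```text
t: 19.12
tcp_pos: [0.4908, 0.2377, 0.0251]
orientation: [0.586, 0.395, 0.586, -0.396]
force: [0.4, -1.1, -0.6]
gripper_width: 0.0302
```

```bash
python3 - <<'E'
from wm import *
p=cab(-.205,.105);go(p[0],p[1],.020,112.2);snap('wrist','w14')
E
```

```text
t19.1 tcp [0.4908 0.2377 0.0251] jaw -68.1 q1 0.81 q6 1.14 w 30.2 F [ 0.4 -1.1 -0.6] | need cm [ 0.02 -0.02 -0.51] turn -3.137 (deg -179.7) turn 0.004 (deg 0.3)
```

View pics/w14.png

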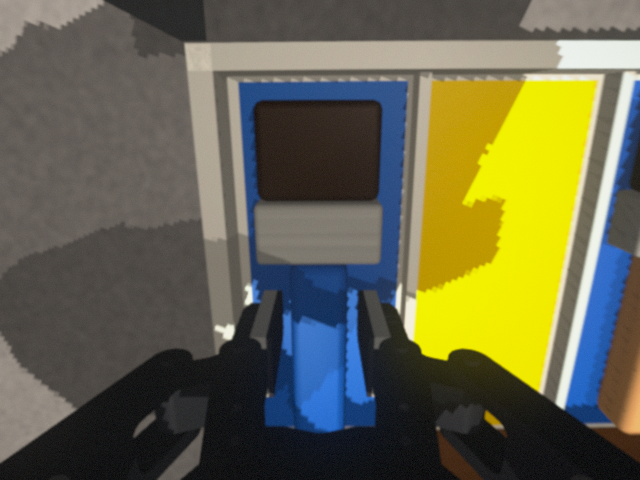

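drive_tool:
  deltas:
    - [[3,0,0,2,0],[3,0,0,4,0],[3,0,0,4,0],[5,-1,-2.5,0,0],[5,-1.5,-3.7,0,0]]

```text
t: 19.58
tcp_pos: [0.4686, 0.1786, 0.1283]
orientation: [0.587, 0.397, 0.586, -0.393]
force: [0.3, 0.4, -0.5]
gripper_width: 0.0499
```

drive_tool:
  deltas:
    - [[5,-1.5,-3.7,0,0],[5,-1.2,-3,0,0],[5,-0.5,-0.9,0,0],[5,0,0,0,0],[5,0,0,0,0]]

```text
t: 20.0
tcp_pos: [0.4346, 0.0999, 0.1261]
orientation: [0.586, 0.396, 0.586, -0.395]
force: [-0.2, 0.3, -0.1]
gripper_width: 0.0499
```

```bash
python3 - <<'E'
from wm import *
p=cab(-.307,0);go(p[0],p[1],.038,112.2);snap('wrist','w15');snap('top','t5');snap('side','s5')
E
```

```text
t20.0 tcp [0.4346 0.0999 0.1261] jaw -68.1 q1 0.67 q6 1.28 w 49.9 F [-0.2  0.3 -0.1] | need cm [ 0.17  0.17 -8.81] turn -3.137 (deg -179.7) turn 0.005 (deg 0.3)
```

View pics/w15.png

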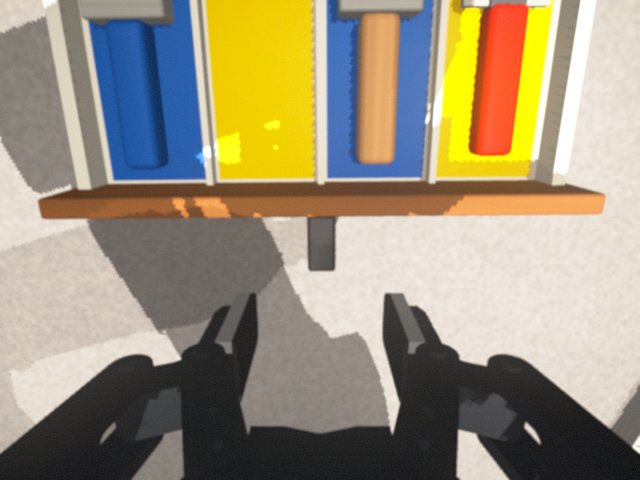

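View pics/t5.png

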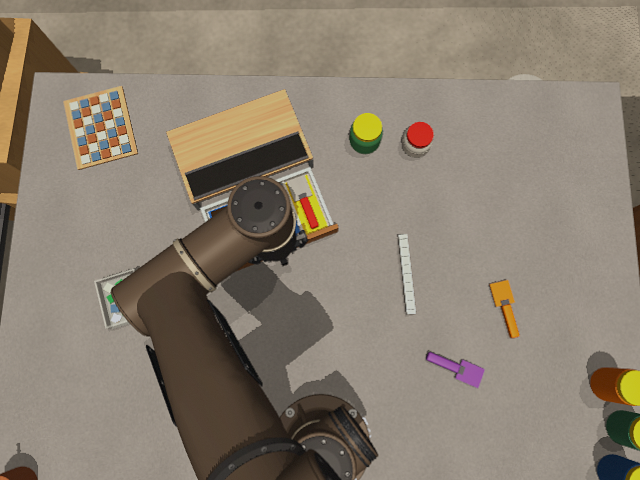

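View pics/s5.png

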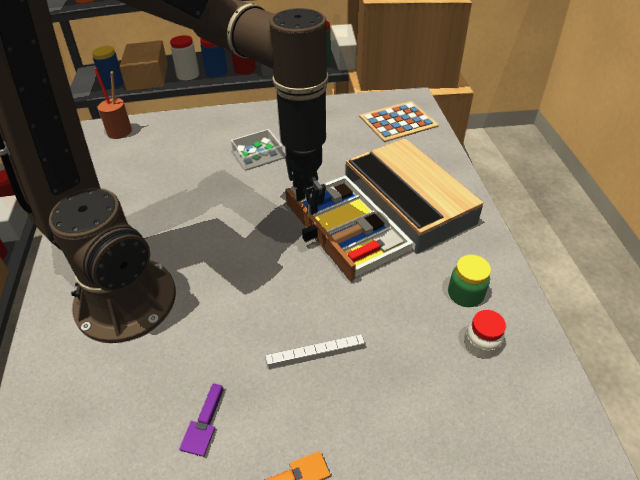

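drive_tool:
  deltas:
    - [[5,0.15,0.15,-4,0.005],[5,0,0,-4,0],[5,0,0,-0.8,0],[0.5,0,0,0,0],[0.5,0,0,0,0]]

```text
t: 20.57
tcp_pos: [0.4361, 0.1019, 0.0377]
orientation: [0.587, 0.393, 0.587, -0.394]
force: [1.4, 0.2, -0.1]
gripper_width: 0.0269
```

drive_tool:
  deltas:
    - [[0.5,0,0,0,0],[0.5,0,0,0,0],[0.5,1,0.41,0,0],[0.5,1.7,0.7,0,0],[0.5,1.8,0.73,0,0]]

```text
t: 20.98
tcp_pos: [0.48, 0.1179, 0.0388]
orientation: [0.587, 0.393, 0.587, -0.395]
force: [1.3, -9.1, -3.3]
gripper_width: 0.0146
```

drive_tool:
  deltas:
    - [[0.5,1.8,0.73,0,0],[0.5,1.8,0.73,0,0],[0.5,1.8,0.73,0,0],[0.5,1.8,0.73,0,0],[0.5,1.5,0.61,0,0]]

```text
t: 21.4
tcp_pos: [0.5686, 0.1544, 0.0389]
orientation: [0.587, 0.394, 0.587, -0.395]
force: [0.7, -5.8, -4.2]
gripper_width: 0.0143
```

```bash
python3 - <<'E'
from wm import *
p=cab(-.132,0);go(p[0],p[1],.038,112.2)
E
```

```text
t21.4 tcp [0.5686 0.1544 0.0389] jaw -67.8 q1 0.60 q6 1.36 w 14.3 F [ 0.7 -5.8 -4.2] | need cm [ 2.98  1.34 -0.09] turn 3.141 (deg 180.0) turn -0.000 (deg -0.0)
```

drive_tool:
  deltas:
    - [[0.5,1.2,0.5,0,0],[0.5,0.9,0.4,0,0],[0.5,0.5,0.2,0,0],[0.5,0.2,0.08,0,0],[0.5,0,0,0,0]]

```text
t: 21.82
tcp_pos: [0.5966, 0.166, 0.0389]
orientation: [0.587, 0.394, 0.587, -0.394]
force: [5.1, -7.2, -8.3]
gripper_width: 0.0148
```

drive_tool:
  deltas:
    - [[0.5,0.1,0.04,0,0],[0.5,0.1,0.04,0,0],[0.5,0.1,0.04,0,0],[0.5,0,0,0,0],[0.5,0,0,0,0]]

```text
t: 22.23
tcp_pos: [0.5985, 0.1667, 0.0389]
orientation: [0.587, 0.394, 0.587, -0.395]
force: [1.6, -7.4, -5.2]
gripper_width: 0.0149
```

```bash
python3 - <<'E'
from wm import *
p=cab(-.132,0);go(p[0],p[1],.038,112.2);snap('wrist','w16')
E
```

```text
t22.2 tcp [0.5985 0.1667 0.0389] jaw -67.8 q1 0.59 q6 1.37 w 14.9 F [ 1.6 -7.4 -5.2] | need cm [-0.02  0.1  -0.09] turn 3.141 (deg 180.0) turn -0.000 (deg -0.0)
```

View pics/w16.png

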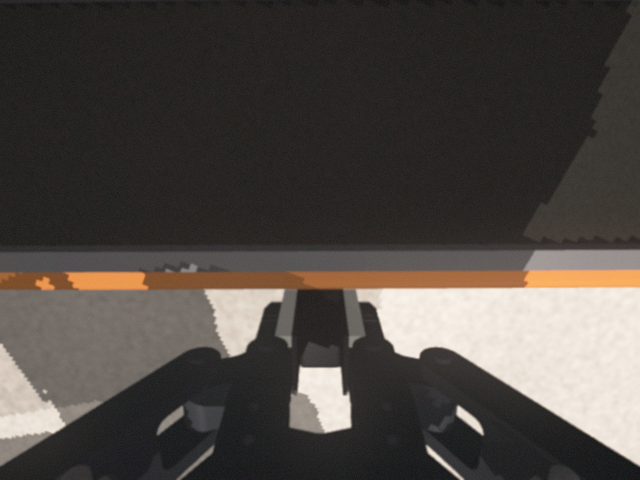

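drive_tool:
  deltas:
    - [[0.5,0.2,0.08,0,0],[0.5,0.2,0.08,0,0],[0.5,0,0,0,0],[0.5,0,0,0,0],[0.5,0,0,0,0]]

```text
t: 22.7
tcp_pos: [0.5985, 0.1667, 0.0388]
orientation: [0.586, 0.392, 0.588, -0.397]
force: [-13.0, -7.8, 7.6]
gripper_width: 0.0144
```

drive_tool:
  deltas:
    - [[0.5,0.2,0.08,0,0],[0.5,0.2,0.08,0,0],[0.5,0,0,0,0],[0.5,0,0,0,0],[0.5,0,0,0,0]]

```text
t: 23.12
tcp_pos: [0.5986, 0.1667, 0.0388]
orientation: [0.584, 0.39, 0.589, -0.399]
force: [-28.2, -10.0, 20.1]
gripper_width: 0.0145
```

drive_tool:
  deltas:
    - [[0.5,-0.2,-0.08,0,0],[4,0,0,0,0],[4,0,0,0,0],[4,0,0,4,0],[5,0,0,4,0]]

```text
t: 23.53
tcp_pos: [0.6041, 0.1703, 0.118]
orientation: [0.587, 0.393, 0.587, -0.395]
force: [1.7, 0.6, 1.7]
gripper_width: 0.0495
```

drive_tool:
  deltas:
    - [[5,-1,-2,3,-0.03],[5,-1.85,-3.65,0,-0.03],[5,-1.85,-3.65,0,-0.03],[5,-1.85,-3.65,0,-0.03],[5,-1.85,-3.65,0,-0.03]]

```text
t: 23.95
tcp_pos: [0.5208, 0.0038, 0.1496]
orientation: [0.557, 0.438, 0.555, -0.436]
force: [0.7, -1.3, -1.0]
gripper_width: 0.0502
```

drive_tool:
  deltas:
    - [[5,-1.85,-3.65,0,-0.03],[5,-1.85,-3.65,0,-0.03],[5,-1.85,-3.65,0,-0.03],[5,-1.8,-3.6,0,-0.03],[5,-1.8,-3.6,0,-0.03]]

```text
t: 24.37
tcp_pos: [0.4294, -0.1784, 0.1496]
orientation: [0.523, 0.479, 0.52, -0.477]
force: [1.6, -0.9, -0.5]
gripper_width: 0.05
```

```bash
python3 - <<'E'
from wm import *
go(.4087,-.2068,.06,95.4);snap('top','t6')
snap('wrist','w17')
E
```

```text
t24.4 tcp [ 0.4294 -0.1784  0.1496] jaw -85.0 q1 0.03 q6 1.63 w 50.0 F [ 1.6 -0.9 -0.5] | need cm [-2.07 -2.84 -8.96] turn -3.135 (deg -179.6) turn 0.007 (deg 0.4)
```

View pics/t6.png

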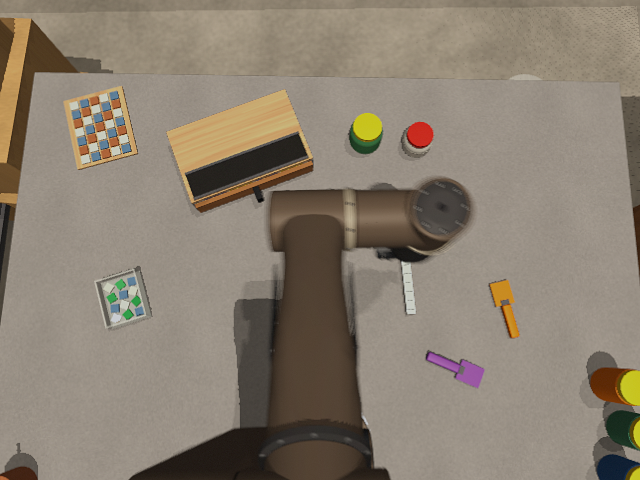

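View pics/w17.png

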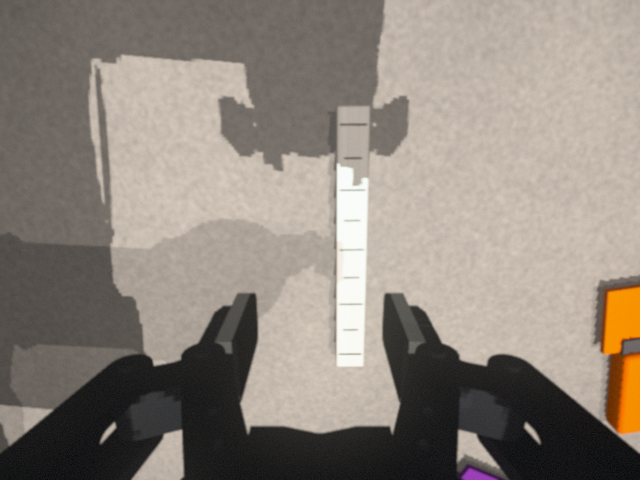

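```bash
python3 - <<'E'
from wm import *
w=world('wrist',[[353,106],[350,366]],[.022]*2);print(w,w.mean(0),np.linalg.norm(w[0]-w[1]));d=w[1]-w[0];a=np.degrees(np.arctan2(d[1],d[0]));m=w.mean(0)
go(m[0],m[1],.06,a+90)
E
```

```text
[[ 0.5097021  -0.1950116   0.022     ]
 [ 0.31176452 -0.2139877   0.022     ]] [ 0.41073331 -0.20449965  0.022     ] 0.1988451118794029
t24.5 tcp [ 0.4276 -0.1804  0.1492] jaw -85.3 q1 0.03 q6 1.63 w 49.8 F [ 0.1 -0.4  0. ] | need cm [-1.68 -2.41 -8.92] turn 0.013 (deg 0.7) turn -3.129 (deg -179.3)
```

Consistent with the top view. I'll move over the bar's centre and check again before closing.

drive_tool:
  deltas:
    - [[5,-0.9,-1.25,-2.5,0.008],[5,-0.9,-1.2,-2.5,0],[5,0,0,-3,0],[5,0,0,-1,0],[5,0,0,0,0]]

```text
t: 24.88
tcp_pos: [0.4108, -0.2014, 0.0563]
orientation: [0.523, 0.475, 0.524, -0.476]
force: [-0.7, 0.3, 0.5]
gripper_width: 0.0502
```

```bash
python3 - <<'E'
from wm import *
go(.4095,-.2055,.009,95.4)
snap('wrist','w18')
E
```

```text
t24.9 tcp [ 0.4108 -0.2014  0.0563] jaw -84.5 q1 -0.02 q6 1.69 w 50.2 F [-0.7  0.3  0.5] | need cm [-0.13 -0.41 -4.73] turn 3.140 (deg 179.9) turn -0.002 (deg -0.1)
```

View pics/w18.png

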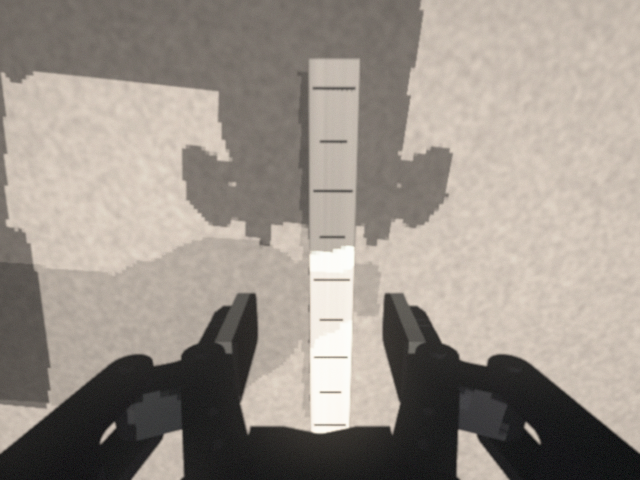

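drive_tool:
  deltas:
    - [[5,-0.1,-0.4,-2,0],[5,0,0,-2,0],[5,0,0,-0.7,0],[5,0,0,0,0],[1,0,0,0,0]]

```text
t: 25.35
tcp_pos: [0.4113, -0.2054, 0.0114]
orientation: [0.524, 0.475, 0.523, -0.475]
force: [-0.2, -0.5, -0.1]
gripper_width: 0.0392
```

drive_tool:
  deltas:
    - [[1,0,0,0,0],[1,0,0,0,0],[1,0,0,0,0],[1,0,0,3,0],[1,0,0,4,0]]

```text
t: 25.77
tcp_pos: [0.4078, -0.2051, 0.0795]
orientation: [0.522, 0.474, 0.525, -0.477]
force: [2.2, -0.1, -1.6]
gripper_width: 0.0199
```

```bash
python3 - <<'E'
from wm import *
p=cab(-.06,0);go(p[0],p[1],.15,22.2)
E
```

```text
t25.8 tcp [ 0.4078 -0.2051  0.0795] jaw -84.5 q1 -0.03 q6 1.70 w 19.9 F [ 2.2 -0.1 -1.6] | need cm [25.72 40.01  7.05] turn 1.862 (deg 106.7) turn -1.279 (deg -73.3)
```

drive_tool:
  deltas:
    - [[1,0,0,3.5,-0.05],[1,1,1.6,3.5,-0.1],[1,2,3.1,0,-0.1],[1,2,3.1,0,-0.1],[1,2,3.1,0,-0.1]]

```text
t: 26.18
tcp_pos: [0.481, -0.0951, 0.1526]
orientation: [0.403, 0.583, 0.402, -0.58]
force: [0.1, 0.4, -2.1]
gripper_width: 0.0202
```

drive_tool:
  deltas:
    - [[1,2,3.1,0,-0.1],[1,2,3.1,0,-0.1],[1,2,3.1,0,-0.1],[1,2,3.1,0,-0.1],[1,2,3.1,0,-0.1]]

```text
t: 26.6
tcp_pos: [0.5807, 0.0604, 0.1515]
orientation: [0.246, 0.663, 0.247, -0.662]
force: [0.8, -0.4, -0.7]
gripper_width: 0.0199
```

drive_tool:
  deltas:
    - [[1,2,3.1,0,-0.1],[1,2,3.1,0,-0.1],[1,2,3.1,0,-0.1],[1,2,3.1,0,-0.04],[1,0.5,0.8,0,0]]

```text
t: 27.02
tcp_pos: [0.6674, 0.1949, 0.1506]
orientation: [0.132, 0.695, 0.133, -0.694]
force: [0.2, -1.1, -1.5]
gripper_width: 0.0199
```

drive_tool:
  deltas:
    - [[1,0,0,0,0],[1,0,0,0,0],[1,0,0,0,0],[1,0,0,0,0],[1,0,0,0,0]]

```text
t: 27.43
tcp_pos: [0.6648, 0.1896, 0.151]
orientation: [0.132, 0.695, 0.132, -0.694]
force: [-0.4, 0.3, -1.3]
gripper_width: 0.0201
```

```bash
python3 - <<'E'
from wm import *
p=cab(-.06,0);go(p[0],p[1],.084,22.2)
snap('wrist','w19')
E
```

```text
t27.4 tcp [0.6648 0.1896 0.151 ] jaw -158.4 q1 0.56 q6 -0.18 w 20.1 F [-0.4  0.3 -1.3] | need cm [ 0.02  0.54 -6.7 ] turn -3.130 (deg -179.4) turn 0.011 (deg 0.6)
```

View pics/w19.png

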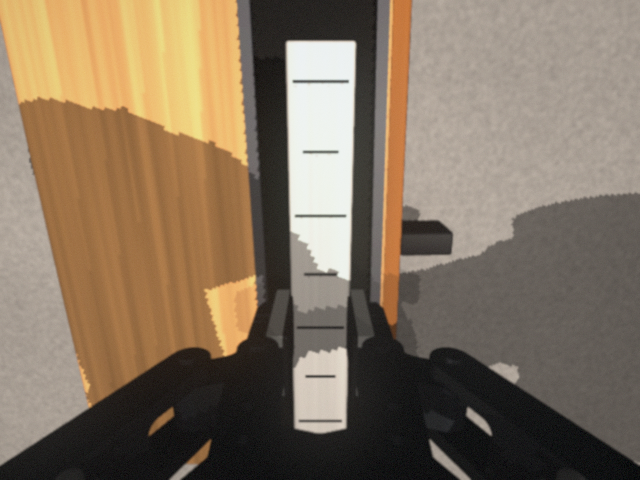

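drive_tool:
  deltas:
    - [[1,0,0.5,-2,0.01],[1,0,0,-2,0],[1,0,0,-2,0],[1,0,0,0,0],[1,0,0,0,0]]

```text
t: 27.9
tcp_pos: [0.6647, 0.1948, 0.0901]
orientation: [-0.136, -0.693, -0.136, 0.694]
force: [0.2, 0.3, -0.9]
gripper_width: 0.0202
```

```bash
python3 - <<'E'
from wm import *
p=cab(-.06,0);go(p[0],p[1],.084,22.2)
snap('wrist','w20')
E
```

```text
t27.9 tcp [0.6647 0.1948 0.0901] jaw -157.8 q1 0.57 q6 -0.18 w 20.2 F [ 0.2  0.3 -0.9] | need cm [ 0.03  0.02 -0.61] turn -3.141 (deg -180.0) turn 0.001 (deg 0.0)
```

View pics/w20.png

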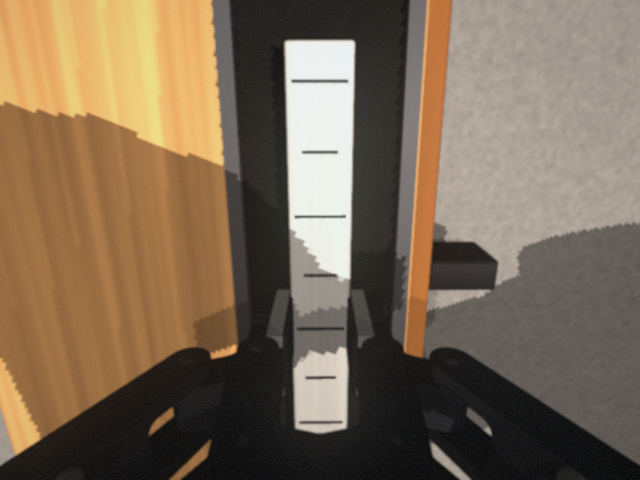

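drive_tool:
  deltas:
    - [[1,0,0,-0.2,0],[1,0,0,-0.2,0],[1,0,0,-0.1,0],[1,0,0,0,0],[1,0,0,0,0]]

```text
t: 28.37
tcp_pos: [0.6654, 0.1957, 0.0862]
orientation: [0.136, 0.694, 0.136, -0.694]
force: [-1.6, -1.4, 3.6]
gripper_width: 0.0199
```

drive_tool:
  deltas:
    - [[3.2,0,0,0,0],[3.2,0,0,0,0],[3.2,0,0,0,0],[3.2,0,0,2,0],[3.2,0,0,3,0]]

```text
t: 28.78
tcp_pos: [0.6631, 0.1946, 0.1321]
orientation: [-0.136, -0.692, -0.135, 0.696]
force: [1.5, -0.1, 0.1]
gripper_width: 0.032
```

drive_tool:
  deltas:
    - [[5,0,0,4,0],[5,0,0,4,0],[5,-3,-2,1,0],[5,-3,-2,0,0],[5,-3,-2,0,0]]

```text
t: 29.2
tcp_pos: [0.5746, 0.1353, 0.2261]
orientation: [0.136, 0.695, 0.136, -0.693]
force: [-0.7, 0.2, -0.9]
gripper_width: 0.0501
```

drive_tool:
  deltas:
    - [[5,-1,-4,0,0],[5,-1,-4,0,0],[5,-1,-4,0,0],[5,-1,-4,0,0],[5,0,-4,0,0]]

```text
t: 29.62
tcp_pos: [0.5333, -0.066, 0.226]
orientation: [0.136, 0.694, 0.136, -0.694]
force: [1.1, 0.3, -0.9]
gripper_width: 0.0496
```

drive_tool:
  deltas:
    - [[5,0,-4,0,0],[5,0,-4,0,0],[5,0,0,0,0],[5,0,0,0,0],[5,0,0,0,0]]

```text
t: 30.03
tcp_pos: [0.535, -0.1447, 0.2252]
orientation: [-0.135, -0.694, -0.136, 0.694]
force: [0.4, 0.7, -0.1]
gripper_width: 0.0501
```

```bash
python3 - <<'E'
from wm import *
go(0,0,0)
im=snap('top','t7',(130,70,450,270),2.5);snap('side','s7',(300,120,540,300),3)
m=cv2.inRange(im,(140,140,140),(255,255,255))
c=big(m,(180,130,315,205));w=world('top',c.reshape(-1,2),.097);r=rect('top',c,.097);print(r)
d=np.array(r[:2])/1000-C;print('local',d@ex,d@ey)
m=cv2.inRange(im,(0,0,0),(50,50,50));c=big(m,(245,185,280,215));l=world('top',c.reshape(-1,2),.058)[:,:2]-C;print('pull',(l@ex).min(),(l@ex).max())
E
```

```text
t30.0 tcp [ 0.535  -0.1447  0.2252] jaw -157.9 q1 0.09 q6 0.30 w 50.1 F [ 0.4  0.7 -0.1] | need cm [-53.5   14.47 -22.52] 
[644.3 240.8 105.5  21.3 112.4]
local -0.061860413069281084 0.050226177071440045
pull -0.18565963974658775 -0.11521747146342261
```

View pics/t7.png

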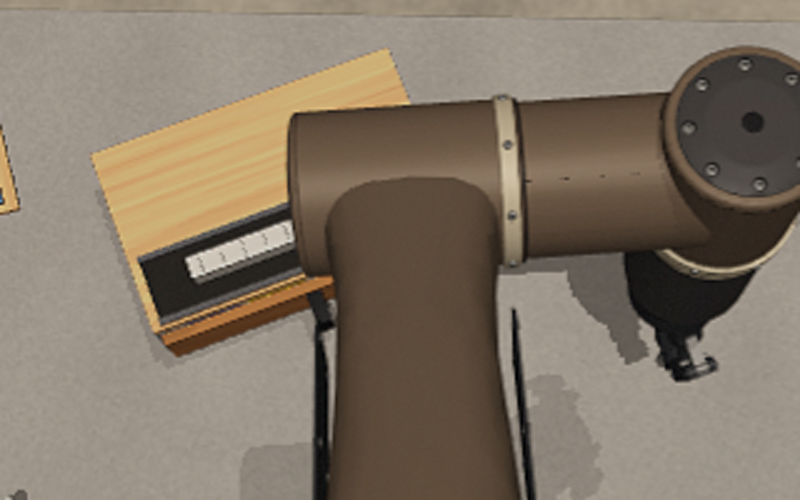

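View pics/s7.png

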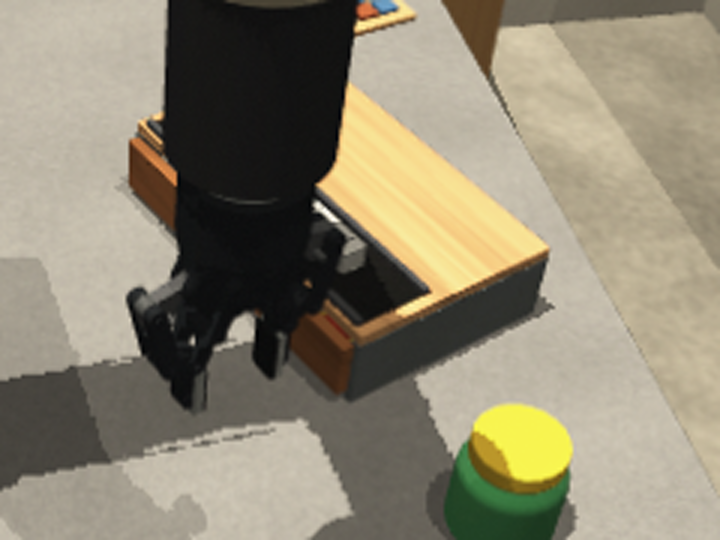

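drive_tool:
  deltas:
    - [[5,0,-4,0,0],[5,0,-4,0,0],[5,0,-4,0,0],[5,0,-4,0,0],[5,0,-4,0,0]]

```text
t: 30.55
tcp_pos: [0.5359, -0.3446, 0.2255]
orientation: [0.137, 0.694, 0.137, -0.694]
force: [1.0, 0.0, -0.9]
gripper_width: 0.05
```

drive_tool:
  deltas:
    - [[5,0,-4,0,0],[5,0,-4,0,0],[5,0,0,0,0],[5,0,0,0,0],[5,0,0,0,0]]

```text
t: 30.97
tcp_pos: [0.5356, -0.4235, 0.2248]
orientation: [-0.136, -0.694, -0.136, 0.694]
force: [-0.4, 1.1, -0.8]
gripper_width: 0.0501
```

```bash
python3 - <<'E'
from wm import *
im=snap('top','t8',(130,70,450,270),2.5);si=snap('side','s8',(300,120,540,300),3)
m=cv2.inRange(im,(140,140,140),(255,255,255))
c=big(m,(185,130,305,200));r=rect('top',c,.097);print(r)
d=np.array(r[:2])/1000-C;print('local',d@ex,d@ey)
E
```

```text
[661.8 198.6 200.3  21.5 112.5]
local -0.06160255903884554 0.004542224623135092
```

View pics/t8.png

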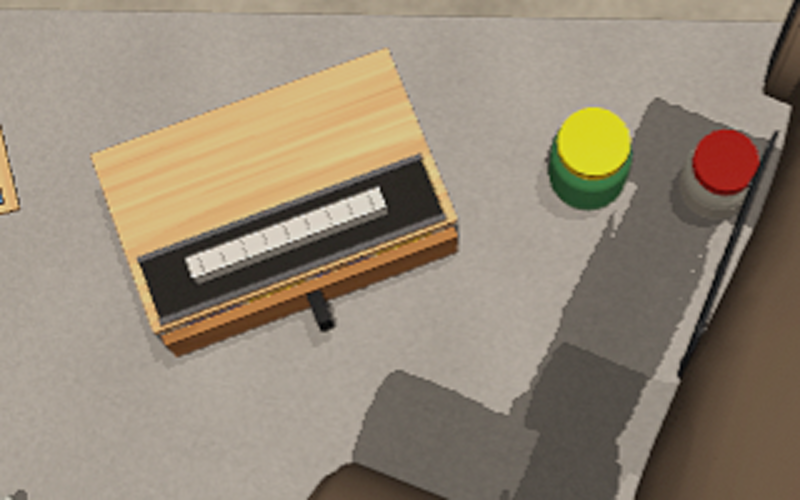

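View pics/s8.png

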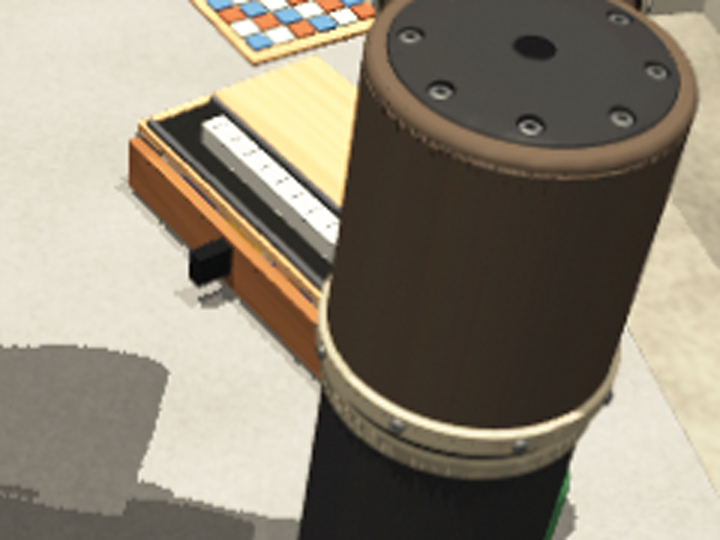

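```bash
python3 - <<'E'
from wm import *
im=snap('top','t9',(180,130,330,220),5)
m=cv2.inRange(im,(0,0,0),(50,50,50));c=big(m,(252,184,268,208));l=world('top',c.reshape(-1,2),.058)[:,:2]-C;print('pull',(l@ex).min(),(l@ex).max(),(l@ey).min(),(l@ey).max())
E
```

```text
pull -0.15628765523514468 -0.11521747146342261 -0.00844582120037903 0.0069005453068215735
```

View pics/t9.png

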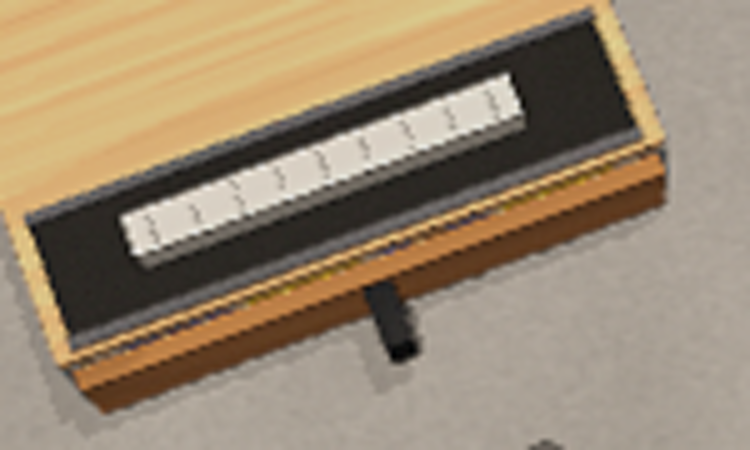

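```bash
python3 - <<'E'
from wm import *
p=cab(-.20,0);go(p[0],p[1],.15,112.2)
E
```

```text
t31.1 tcp [ 0.5358 -0.4229  0.2257] jaw -157.7 q1 -0.38 q6 0.77 w 50.3 F [ 0.4 -0.5 -0.2] | need cm [-5.00e-02  5.65e+01 -7.57e+00] turn -1.573 (deg -90.1) turn 1.569 (deg 89.9)
```

drive_tool:
  deltas:
    - [[0.5,0,3.8,0,0.105],[0.5,0,3.8,0,0.105],[0.5,0,3.8,0,0.105],[0.5,0,3.8,0,0.105],[0.5,0,3.8,0,0.105]]

```text
t: 31.53
tcp_pos: [0.5349, -0.2317, 0.2259]
orientation: [0.314, 0.634, 0.313, -0.633]
force: [1.3, 0.9, -0.6]
gripper_width: 0.0051
```

drive_tool:
  deltas:
    - [[0.5,0,3.8,0,0.105],[0.5,0,3.8,0,0.105],[0.5,0,3.8,0,0.105],[0.5,0,3.8,0,0.105],[0.5,0,3.8,0,0.105]]

```text
t: 31.95
tcp_pos: [0.5345, -0.0415, 0.2261]
orientation: [0.468, 0.531, 0.467, -0.53]
force: [0.4, 0.8, 0.1]
gripper_width: 0.005
```

drive_tool:
  deltas:
    - [[0.5,0,3.7,-1.5,0.105],[0.5,0,3.7,-1.5,0.105],[0.5,0,3.7,-1.5,0.105],[0.5,0,3.7,-1.5,0.105],[0.5,0,3.7,-1.5,0.105]]

```text
t: 32.37
tcp_pos: [0.5342, 0.1435, 0.1506]
orientation: [0.589, 0.392, 0.589, -0.39]
force: [0.2, -0.5, 0.6]
gripper_width: 0.005
```

drive_tool:
  deltas:
    - [[0.5,0,0,0,0],[0.5,0,0,0,0],[0.5,0,0,0,0],[0.5,0,0,0,0],[0.5,0,0,0,0]]

```text
t: 32.78
tcp_pos: [0.5353, 0.14, 0.1511]
orientation: [0.588, 0.394, 0.587, -0.393]
force: [1.4, 0.3, 0.5]
gripper_width: 0.0049
```

```bash
python3 - <<'E'
from wm import *
p=cab(-.20,0);go(p[0],p[1],.040,112.2);snap('wrist','w21')
E
```

```text
t32.8 tcp [0.5353 0.14   0.1511] jaw -67.7 q1 0.61 q6 1.35 w 4.9 F [1.4 0.3 0.5] | need cm [ 1.000e-02  2.100e-01 -1.111e+01] turn 3.139 (deg 179.9) turn -0.002 (deg -0.1)
```

View pics/w21.png

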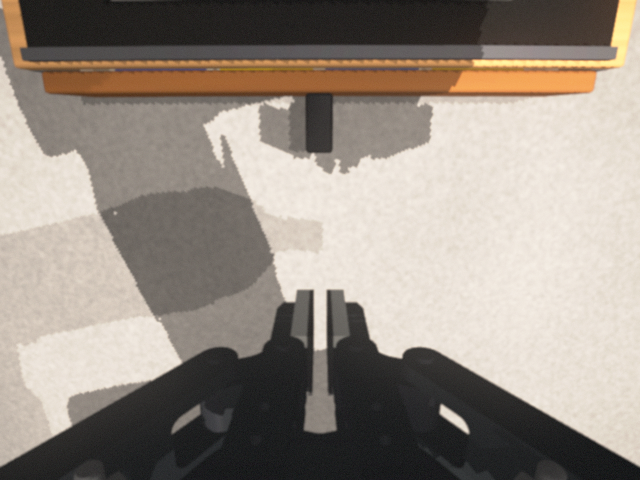

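```bash
python3 - <<'E'
from wm import *
w=world('wrist',[[43,93],[595,93],[42,72],[597,70],[319,146],[319,95],[14,66],[628,66]],[.062]*4+[.058]*2+[.075]*2)[:,:2]-C
print(np.c_[w@ex,w@ey].round(4))
E
```

```text
[[-0.1139  0.1543]
 [-0.1132 -0.1557]
 [-0.1029  0.1526]
 [-0.1012 -0.1544]
 [-0.1434 -0.0008]
 [-0.115  -0.0007]
 [-0.1012  0.1582]
 [-0.1004 -0.1618]]
```

drive_tool:
  deltas:
    - [[0,0,0.2,-3.6,0],[0,0,0,-3.6,0],[0,0,0,-3.5,0],[0,0,0,0,0],[0,1.5,0.6,0,0]]

```text
t: 33.25
tcp_pos: [0.5471, 0.146, 0.0422]
orientation: [0.586, 0.392, 0.588, -0.396]
force: [-0.1, 1.1, 0.1]
gripper_width: 0.0001
```

drive_tool:
  deltas:
    - [[0,1,0.4,0,0],[0,0.5,0.2,0,0],[0,0.3,0.12,0,0],[0,0.2,0.08,0,0],[0,0,0,0,0]]

```text
t: 33.67
tcp_pos: [0.5705, 0.1566, 0.044]
orientation: [0.588, 0.394, 0.587, -0.393]
force: [-0.0, -0.4, -0.0]
gripper_width: -0.0001
```

drive_tool:
  deltas:
    - [[0,0.2,0.08,0,0],[0,0.2,0.08,0,0],[0,0.2,0.08,0,0],[0,0,0,0,0],[0,0,0,0,0]]

```text
t: 34.08
tcp_pos: [0.5745, 0.158, 0.0431]
orientation: [0.587, 0.392, 0.588, -0.394]
force: [-5.7, -2.6, 3.5]
gripper_width: 0.0
```

drive_tool:
  deltas:
    - [[0,0.2,0.08,0,0],[0,0.2,0.08,0,0],[0,0,0,0,0],[0,0,0,0,0],[0,0,0,0,0]]

```text
t: 34.5
tcp_pos: [0.5747, 0.1577, 0.0423]
orientation: [0.585, 0.39, 0.589, -0.397]
force: [-16.1, -4.2, 11.5]
gripper_width: -0.0002
```

drive_tool:
  deltas:
    - [[0,0.2,0.08,0,0],[0,0.2,0.08,0,0],[0,0,0,0,0],[0,0,0,0,0],[0,0,0,0,0]]

```text
t: 34.92
tcp_pos: [0.5748, 0.1573, 0.0417]
orientation: [0.584, 0.388, 0.59, -0.4]
force: [-28.3, -7.9, 19.9]
gripper_width: -0.0002
```

drive_tool:
  deltas:
    - [[0,-1.5,-0.6,0,0],[0,-2,-0.8,0,0],[0,-2,-0.8,0,0],[0,0,0,3,0],[0,0,0,4,0]]

```text
t: 35.33
tcp_pos: [0.5256, 0.1383, 0.1111]
orientation: [0.586, 0.391, 0.589, -0.396]
force: [1.6, 1.6, 1.2]
gripper_width: 0.0
```

drive_tool:
  deltas:
    - [[0,0,0,4,0],[0,0,-3,3,0],[0,0,-4,0,0],[0,0,-4,0,0],[0,0,-4,0,0]]

```text
t: 35.75
tcp_pos: [0.529, -0.0103, 0.1839]
orientation: [0.588, 0.393, 0.588, -0.392]
force: [0.2, 0.8, -0.7]
gripper_width: -0.0001
```

drive_tool:
  deltas:
    - [[0,0,-4,0,0],[0,0,-4,0,0],[0,0,-4,0,0],[0,0,0,0,0],[0,0,0,0,0]]

```text
t: 36.17
tcp_pos: [0.5286, -0.1314, 0.1826]
orientation: [0.587, 0.394, 0.587, -0.395]
force: [0.9, 0.9, -0.2]
gripper_width: 0.0001
```

```bash
python3 - <<'E'
from wm import *
im=snap('top','t10')
m=cv2.inRange(im,(0,0,0),(50,50,50));c=big(m,(252,184,268,208));l=world('top',c.reshape(-1,2),.058)[:,:2]-C;print('pull',(l@ex).min(),(l@ex).max())
m=cv2.inRange(im,(140,140,140),(255,255,255));c=big(m,(185,130,305,200));print(rect('top',c,.097))
E
```

```text
pull -0.1569117792422452 -0.11059032870770463
[641.1 248.5  88.7  21.3 112.4]
```

View pics/t10.png

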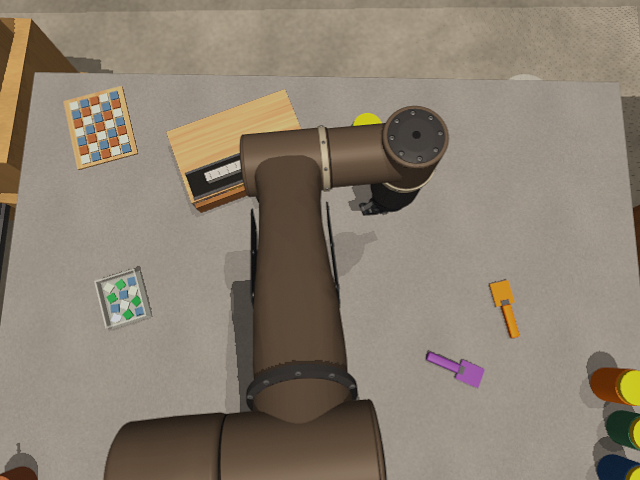

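drive_tool:
  deltas:
    - [[0,0,-4,0,0],[0,0,-4,0,0],[0,0,-4,0,0],[0,0,-4,0,0],[0,0,-4,0,0]]

```text
t: 36.63
tcp_pos: [0.5298, -0.3294, 0.183]
orientation: [0.588, 0.393, 0.588, -0.392]
force: [0.5, 0.1, 0.8]
gripper_width: 0.0001
```

drive_tool:
  deltas:
    - [[0,0,-4,0,0],[0,0,-2,0,0],[0,0,0,0,0],[0,0,0,0,0],[0,0,0,0,0]]

```text
t: 37.05
tcp_pos: [0.5296, -0.388, 0.1825]
orientation: [0.588, 0.393, 0.588, -0.393]
force: [-0.5, -0.4, -0.1]
gripper_width: -0.0001
```

```bash
python3 - <<'E'
from wm import *
im=snap('top','t11',(130,70,450,270),2.5)
m=cv2.inRange(im,(140,140,140),(255,255,255));c=big(m,(185,130,305,200));print(rect('top',c,.097))
E
```

```text
[661.8 198.6 200.3  21.5 112.5]
```

View pics/t11.png

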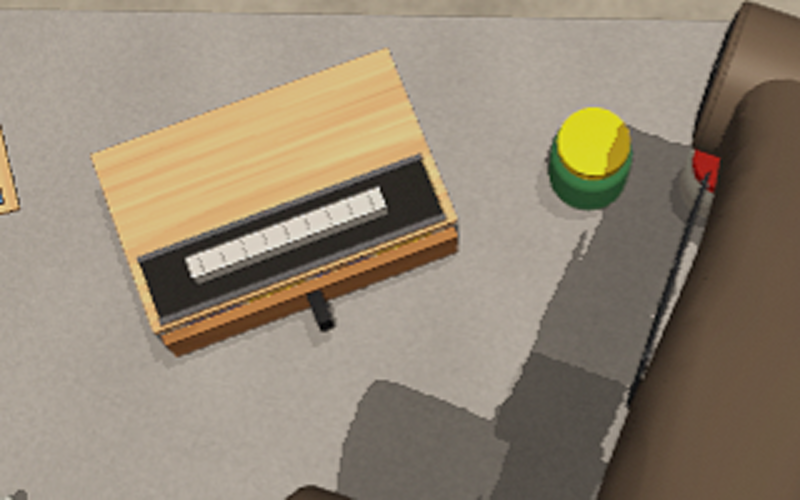

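```bash
python3 -c "
from rig import hand_in
print(hand_in())"
```

```text
the job is handed in; nothing more can be done
None
```

The job is done and handed in after about 37 s of the 200 s allowed.

**What I did:**
- I pulled the drawer fully open.
- I laid the red spatula in yellow2, the pale brush in blue2 and the blue brush in blue1. All three lie with their handles towards the pull.
- I pushed the drawer shut, then laid the straightedge in the groove.
- The green spatula was not on the table, so yellow1 stayed empty. The orange and purple look-alikes, the jars and the tub were not touched.

**What the last checks showed:**
- **Tools:** the wrist and side pictures just before shutting showed all three flat in their compartments. With the drawer shut, I could not look at them again.
- **Straightedge:** it lies centred and parallel in the groove, within about 5 mm of the middle and under 1° off. It is well inside the cabinet's sides.
- **Drawer:** a second push against the pull met a rigid stop at about 30 N with no further travel.
- **Disagreement:** the last look from above still put the drawer front 1 to 2 mm out, which is within the calibration error. A thin strip of compartment floor also showed in the top pictures above the 62 mm front. I take that to be the height gap under the 75 mm top, not an open drawer.

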